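# Load and set the ice crusher

## Robot

A 6-joint arm with a two-finger parallel gripper is mounted at the origin on the work surface. World frame = base frame: x ahead of the robot, y to its left, z up, the work surface at z = 0. Lengths are in m, angles in rad, forces in N, time in s.
With the tool pointing down it reaches from about 0.35 to 0.875 m from the base axis. Payload 15.5 kg.
Tool frame: the origin (TCP) lies at the very end of the fingers, on their centre line; the grasp point (between the pads) lies 19 mm behind it (manip.grip_point_offset is the distance from the TCP to the grasp point, in m); z points along the fingers, y is the line along which they close (so a half turn about z gives the same grasp; the last joint's range is limited). The gripper opens to 85 mm and grips with 20 to 120 N. Pads are 22 mm wide; open, the fingers measure 114 mm over their backs; the gripper's body (76 mm by 85 mm) begins 54 mm behind the grasp point. The pads swing forward as they close: fully open they stand 13 mm farther back than shut.
Start: joints at [1.2, 0.494, 1.345, -0, 1.302, -0.096], TCP at [0.17, 0.602, 0.231] pointing down, gripper open.
Joint ranges: [-2.91, 2.91], [-0.82, 2.16], [0.22, 2.67], [-1.22, 4.37], [0.12, 2.79], [-3.08, 3.08]. Speed limits (rad/s): [1.89, 1.89, 2.57, 3.01, 3.01, 3.01].

## Interface

Orientations are given as a unit quaternion [w, x, y, z].
In Python, from workcell import readout, viewer, finish_job, manip gives the robot as it stands.
- The arm moves only by the tool carry_out, never from a script. Its argument "rows" is a list of rows, each an object of numbers: "tx", "ty", "tz": the shift along the tool's x, y, z normalised to -1 to 1, where 1 is 4 cm; "rx", "ry", "rz": the turn, a rotation vector about the tool's x, y, z normalised to -1 to 1, where 1 is 5 degrees. A call has 1 to 20 rows; each row shifts and turns the commanded pose from where the row before left it, along the tool's axes as they then stand; what a row does not reach is not made up. A row lasts 1/10 s, in which the tool goes at most 50 mm and 8.59 degrees, less where a joint would pass 70% of its speed; a pose out of reach is approached as far as the arm can. A call with a number of a shift or a turn outside -1 to 1 is refused whole. A call with a gripper value outside its range is refused whole. "grip" is the opening, from -1 (shut) to 1 (fully open), set as the call begins (left out, the last holds). The fingers move at their own pace and stop on an object; the grip force is fixed at half the most. Time passes only in rows, so rows that do not move let the fingers close. It gives the time, the measured TCP pose, the force, the opening and the grip force at its end, in the units of the state.
- readout.read_state(): the state, without advancing time (a new reading comes with each control period).
- viewer.camera(name): name is "scene" or "top"; returns a dict with "frame" (480x640x3 uint8, red, green, blue), "K" (3x3 intrinsics, pixels), "k1" (the pictures are not rectified: a ray, as slopes to the right and down, at radius r is drawn at 1 + k1 r^2 times it, then the intrinsics apply), "R" (3x3) and "t" (3): a world point X has camera coordinates R X + t. Camera axes: x right, y down, z forward; pixel columns grow to the right and rows downward; lengths in m; the calibration is good to about 2 mm. A picture is of the moment at which its call begins. There is no depth.
- finish_job(): hands the job in; it is judged then, once.
The state is a dict: "t": time; "q": joint angles; "joint_velocities": joint speeds; "effort": joint torques, N m; "tcp_pos": TCP position; "ee_rot": TCP orientation; "ft_force": force on the tool from outside, world axes, zero at the start; "ft_torque": the same for the moment, N m; "width": finger opening in m; "gripper_force": force on a finger pad.
Only numpy, scipy, OpenCV 4.12 (cv2) and the standard library are available. Lean on these libraries where they do the work, as an engineer would, in place of code of your own. Each camera call takes 0.05 s, during which the arm holds its last target. There are 200 camera calls.

## Task

Slide the ice crusher's speed control fully to off, then, with it off, scoop all the ice balls from the pan into the hopper with the scoop (never touch the ice with the fingers) and seat the lid flat on the hopper. Only then slide the control to the brass pointer. Leave the scoop standing on its mat, and do not disturb the bottle or the cup.

Things in the scene. Friction and masses are not known exactly. Their poses are not given: they have to be found in the camera images.
- crusher: fixed ice crusher: a grey base 270 (x) by 190 (y) by 60 mm high; on the half away from the robot an open aluminium hopper bowl, its rim 140 mm above the counter; on the half nearer the robot the slide speed control, its track across at x = -90 mm. Origin: centre of its underside; x from control to hopper, y along the track from off to fastest. Crusher and pan may stand on either side.
- hopper_rim (a point): centre of the round mouth of the crusher's hopper at the height of its rim, 140 mm above the counter and 60 mm along x from the crusher's origin; axes as the crusher's. Rim radius 70 mm outside, 65 mm inside; the inner floor is 74 mm below the rim.
- fader (a joint): travel of the crusher's slide speed control, in m: 0 = off, hard against the end of the track with the white dot, where the printed scale of white bars is narrowest; 0.11 = fastest, the other end. It moves along the crusher's +y, needs about 2 N and stays where it is left.
- fader_top (a point): centre of the top face of the slide control's black grip, about 115 mm above the counter. The grip is a block 28 mm (x) by 20 mm (y, along the track) by 40 mm high on a low dark track 40 mm wide and 14 mm high, whose top is 74 mm above the counter; nothing else stands within 60 mm of it towards the hopper above the 60 mm deck.
- mark: small fixed brass pointer (14 x 7 mm, 6 mm high) on the crusher's deck beside the track, on the robot's side of it; axes as the crusher's. The speed wanted is where the centre of the grip is level with it along y (the control's travel wanted is somewhere from 45 to 95 mm). Origin: centre of its underside, 60 mm above the counter.
- pan: fixed narrow open steel ice pan, 80 mm (x) by 280 mm (y) by 45 mm high outside, walls 5 mm, inside 70 mm wide. Its floor, 5 mm above the counter, is flat from y = -105 to 105 mm; from there both ends slope up outwards at 45 degrees, 30 mm high. Origin: centre of its underside; y is its long axis. At the start the ice lies at y < 16 mm, the rest of the +y end is clear; it rolls.
- ice0_center (a point): centre of ice ball 1: a frosted ball 26 mm across, 11 g, lying in the pan at the start. 3 to 6 of the six are present in a run; the state gives None for an absent one.
- ice1_center (a point): centre of ice ball 2: a frosted ball 26 mm across, 11 g, lying in the pan at the start. 3 to 6 of the six are present in a run; the state gives None for an absent one.
- ice2_center (a point): centre of ice ball 3: a frosted ball 26 mm across, 11 g, lying in the pan at the start. 3 to 6 of the six are present in a run; the state gives None for an absent one.
- ice3_center (a point): centre of ice ball 4: a frosted ball 26 mm across, 11 g, lying in the pan at the start. 3 to 6 of the six are present in a run; the state gives None for an absent one.
- ice4_center (a point): centre of ice ball 5: a frosted ball 26 mm across, 11 g, lying in the pan at the start. 3 to 6 of the six are present in a run; the state gives None for an absent one.
- ice5_center (a point): centre of ice ball 6: a frosted ball 26 mm across, 11 g, lying in the pan at the start. 3 to 6 of the six are present in a run; the state gives None for an absent one.
- scoop: aluminium ice scoop, 0.2 kg, standing on its flat bottom on its mat: a tray 64 mm long (x) and 58 mm wide (y) outside, floor 2 mm, side walls 28 mm high and 2.5 mm thick, back wall 32 mm high at -x, open in front (+x); upright black bar handle at the back, 14 mm (x) by 22 mm (y), from 28 to 126 mm high, centred at x = -27 mm. Origin: centre of its underside.
- scoop_grip (a point): point in the scoop's handle to grip it at, 108 mm above its underside, 18 mm below the handle's top, at x = -27 mm in its frame; best held with the fingers in front of and behind the bar (closing along the scoop's x, 14 mm).
- scoop_mat: the scoop's own place: fixed flat black rubber mat, 110 x 90 mm, 4 mm thick. Origin: centre of its underside.
- lid: loose round grey hopper lid, 0.16 kg, lying on the counter: disc 148 mm across and 8 mm thick, with a plug 112 mm across and 8 mm deep under it and a black knob 28 mm across and 34 mm high in the middle on top (50 mm over all). Origin: centre of the plug's underside; on the hopper the plug hangs in the mouth, the origin 8 mm below the rim, and the disc rests on the rim.
- syrup: bystander: syrup bottle 60 mm across, 190 mm high, loose. Origin: centre of its underside.
- cups: bystander: paper cup 84 mm across, 110 mm high, loose. Origin: centre of its underside.

How it is judged:
By the outcome, as a careful person would: the job done as asked, in the order asked, and still so for the second after the job is handed in, with the robot touching nothing.
Of ice0, ice1, ice2, ice3, ice4, ice5 only 3 to 6 are there at a start; the rules pass over those that are not, and their reading is None.
At some moment in a run one of lid may be knocked a few centimetres aside while the robot is not near it.
It also fails if it takes over 200 s, if anything falls off the work surface, if the arm or the gripper's body presses on something with over 40 N, if the wrist force passes 120 N, or if a joint passes its speed limit or range.

## Working session

There is one attempt and no reset: what is moved stays moved. The work goes in short steps, Python scripts to look and compute and a tool call to move; the robot and the scene stay as the last step left them, time stands still between calls to the robot, and variables do not carry over. Pictures are saved under pics/ and viewed, at most 14 in all, crops included, and the job is handed in when it is done.

Besides the shell and the picture viewer there is one more tool, called after "Request:" in YAML: its name, and indented under it one key for each argument. carry_out: Moves the arm, as the interface text tells. Its arguments: {"type":"object","properties":{"rows":{"type":"array","items":{"type":"object","properties":{"tx":{"type":"number"},"ty":{"type":"number"},"tz":{"type":"number"},"rx":{"type":"number"},"ry":{"type":"number"},"rz":{"type":"number"}}}},"grip":{"type":"number"}},"required":["rows"]}

```bash
ls; mkdir -p pics; python3 - <<'E'
from workcell import readout, viewer, manip
import cv2,numpy as np
s=readout.read_state(); print(s['t'],s['tcp_pos'],s['ee_rot'],s['width'],[k for k in dir(manip) if k[0]!='_'])
for n in('scene','top'):
    c=viewer.camera(n); cv2.imwrite(f'pics/{n}0.png',c['frame'][:,:,::-1]); print(n,c['K'],c['k1'],c['R'],c['t'])
E
```

```text
pics
0.0 [0.16945899 0.60119915 0.23069172] [-1.52285182e-04  1.36967753e-01  9.90575307e-01 -6.10142444e-04] 0.085455180953579 ['Unreachable', 'grip_point_offset']
scene [[435.06122724   0.         314.63918748]
 [  0.         435.06122724 234.55680851]
 [  0.           0.           1.        ]] -0.05132604596337208 [[ 3.21797004e-01  9.46808671e-01 -1.67393806e-04]
 [ 8.11014134e-01 -2.75735000e-01 -5.15971204e-01]
 [-4.88572166e-01  1.65902229e-01 -8.56605912e-01]] [-0.14739879 -0.43370721  1.24340194]
top [[479.02653816   0.         312.36867994]
 [  0.         479.02653816 244.03130255]
 [  0.           0.           1.        ]] -0.012819026163373092 [[-0.0720076  -0.99739903 -0.00317435]
 [-0.97547616  0.07108784 -0.20830932]
 [ 0.20799317 -0.01190336 -0.97805785]] [0.01760024 0.62032967 0.92552333]
```

View pics/scene0.png

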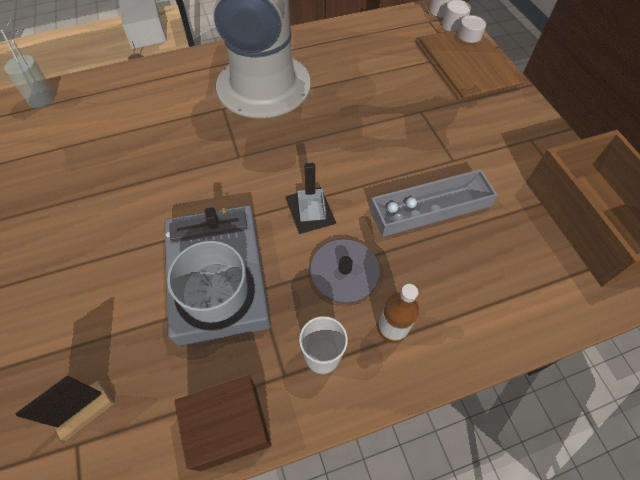

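View pics/top0.png

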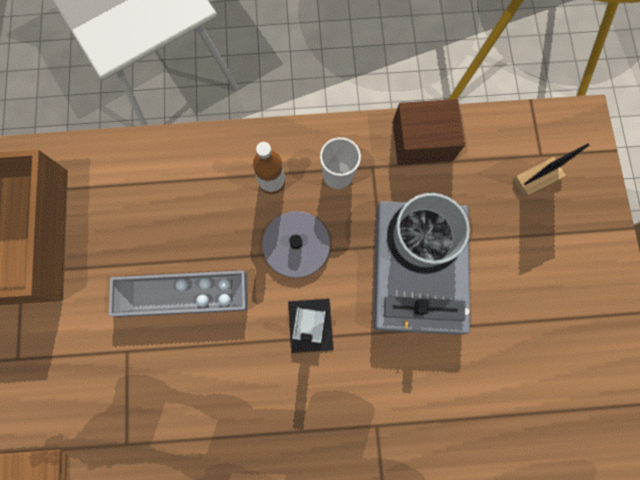

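The scene view shows the crusher lower left (fader about 211,217), the scoop on its mat (312,205), the lid (345,270), the pan (433,203), the cup (323,345) and the bottle (398,315). In the top view the pan is at (178,293) with about five balls at its right end, the scoop at (308,325), the lid at (296,245), the fader at (421,306), the white dot at (467,311) and the brass pointer at (406,324). Next I zoom in.

```bash
cat > h.py <<'E'
import numpy as np, cv2
from workcell import readout, viewer
def cam(n,save=None):
    c=viewer.camera(n)
    if save: cv2.imwrite(f'pics/{save}.png',c['frame'][:,:,::-1])
    return c
def ray(c,uv):
    d=np.array([c['k1'],0,0,0],float)
    p=cv2.undistortPoints(np.array([[uv]],float),c['K'],d)[0,0]
    R=np.array(c['R']); o=-R.T@c['t']; v=R.T@np.array([p[0],p[1],1]); return o,v/np.linalg.norm(v)
def onz(c,uv,z):
    o,v=ray(c,uv); return o+v*(z-o[2])/v[2]
def tri(c1,u1,c2,u2):
    o1,v1=ray(c1,u1);o2,v2=ray(c2,u2)
    A=np.c_[v1,-v2]; s=np.linalg.lstsq(A,o2-o1,rcond=None)[0]
    a=o1+s[0]*v1;b=o2+s[1]*v2; return (a+b)/2,np.linalg.norm(a-b)
def proj(c,X):
    return cv2.projectPoints(np.array([X],float),cv2.Rodrigues(np.array(c['R']))[0],np.array(c['t'],float),c['K'],np.array([c['k1'],0,0,0],float))[0].reshape(2)
E
python3 - <<'E'
import cv2,numpy as np
t=cv2.imread('pics/top0.png');s=cv2.imread('pics/scene0.png')
f=lambda i,x,y,w,h,k:cv2.resize(i[y:y+h,x:x+w],None,fx=k,fy=k,interpolation=cv2.INTER_CUBIC)
a=np.hstack([f(t,100,260,160,66,2.5),f(t,275,280,80,66,5)[:165,:400] if 0 else f(t,280,293,80,33,5)])
b=np.hstack([f(t,370,280,107,56,3.74)[:209,:400],f(s,160,200,107,56,3.74)[:209,:400]])
d=np.hstack([f(s,365,165,135,75,2.96)[:222,:399],np.zeros((222,1,3),np.uint8),f(s,280,155,72,40,5.5555)[:222,:400]])
w=800; z=[np.pad(q[:,:w],((0,0),(0,max(0,w-q.shape[1])),(0,0))) for q in(a,b,d)]
cv2.imwrite('pics/comp0.png',np.vstack(z)[:600]); 
E
```

```text
(no output)
```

View pics/comp0.png

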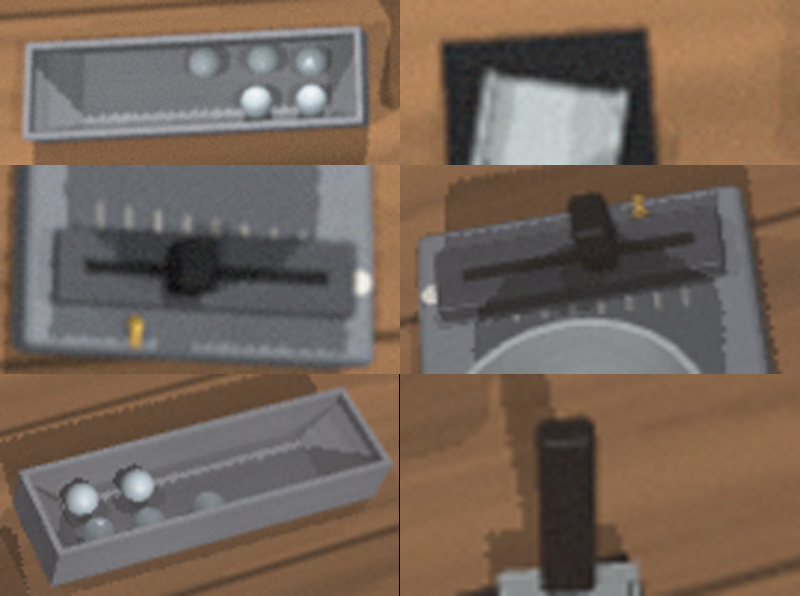

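The crops show five balls in the -y half of the pan: two in front at top px (202,300) and (224,299), and three behind at about (182,285), (205,284) and (224,284). Off is the image-right end (-y), where the bars are shortest and the white dot is. The brass pointer is at about (406,324) and the grip at about (421,306). Next I measure.

```bash
cat > m.py <<'E'
from h import *
T=cam('top');S=cam('scene'); np.set_printoptions(precision=4,suppress=True)
def hsv(c): return cv2.cvtColor(c['frame'],cv2.COLOR_RGB2HSV)
def cent(m,x,y,w,h):
    b=np.zeros_like(m);b[y:y+h,x:x+w]=m[y:y+h,x:x+w]; n,l,st,ce=cv2.connectedComponentsWithStats((b>0).astype(np.uint8))
    return [(st[i,4],ce[i],st[i,:4]) for i in range(1,n) if st[i,4]>5]
HT,HS=hsv(T),hsv(S)
br=lambda H:cv2.inRange(H,(14,150,130),(30,255,255))
print('brass',cent(br(HT),370,285,110,50),cent(br(HS),160,195,110,60))
wh=lambda H:cv2.inRange(H,(0,0,170),(180,60,255))
print('dot',cent(wh(HT),455,295,25,30),cent(wh(HS),155,220,25,40))
bk=lambda H,v=45:cv2.inRange(H,(0,0,0),(180,255,v))
print('grip',cent(bk(HT,38),380,290,90,30),cent(bk(HS,45),175,200,70,40))
print('knob',cent(bk(HT,45),280,230,35,30),cent(bk(HS,45),330,250,35,35))
print('handle',cent(bk(HT,35),290,300,45,55),cent(bk(HS,40),295,155,30,45))
bl=lambda H:cv2.inRange(H,(80,0,70),(140,75,255))
print('pan/lid/crusher',cent(bl(HT),80,180,400,160),cent(bl(HS),150,150,360,200))
E
python3 -i m.py <<'E'
for n,H in (('T',HT),('S',HS)):
  cv2.imwrite(f'pics/bl{n}.png',bl(H))
E
python3 -c "
import cv2,numpy as np
cv2.imwrite('pics/mask0.png',np.vstack([cv2.imread('pics/blT.png')[180:340,60:500],cv2.imread('pics/blS.png')[150:370,140:580]]))"
```

```text
brass [] []
dot [(np.int32(26), array([466.5385, 311.1154]), array([465, 308,   5,   7], dtype=int32))] [(np.int32(14), array([167.6429, 234.4286]), array([166, 232,   4,   5], dtype=int32))]
grip [(np.int32(88), array([416.5455, 307.8523]), array([406, 300,  19,  15], dtype=int32)), (np.int32(24), array([430.1667, 308.5417]), array([424, 306,  15,   5], dtype=int32))] [(np.int32(116), array([212.8534, 221.5862]), array([199, 210,  28,  19], dtype=int32))]
knob [(np.int32(114), array([295.4912, 242.0439]), array([290, 236,  12,  13], dtype=int32))] [(np.int32(11), array([343.6364, 260.5455]), array([340, 259,   7,   4], dtype=int32)), (np.int32(85), array([344.7765, 267.9882]), array([339, 263,  13,  11], dtype=int32))]
handle [(np.int32(107), array([305.2523, 345.0654]), array([292, 339,  30,  13], dtype=int32))] []
pan/lid/crusher [(np.int32(9247), array([421.9142, 269.1595]), array([374, 194,  96, 140], dtype=int32)), (np.int32(3184), array([295.81  , 244.2553]), array([263, 212,  66,  65], dtype=int32)), (np.int32(35), array([423.0286, 217.9143]), array([421, 213,   5,  11], dtyp
[... 213 characters left out ...]
3, 293.659]), array([110, 271, 137,  45], dtype=int32)), (np.int32(853), array([308.4795, 323.143 ]), array([292, 307,  34,  33], dtype=int32))] [(np.int32(3983), array([432.4783, 201.8993]), array([372, 170, 125,  66], dtype=int32)), (np.int32(700), array([310.9943, 205.7643]), array([298, 189,  28,  32], dtype=int32)), (np.int32(9124), array([215.3281, 281.3961]), array([165, 206, 105, 139], dtype=int32)), (np.int32(7), array([374.    , 211.8571]), array([372, 211,   5,   3], dtype=int32)), (np.int32(303), array([184.0726, 220.8878]), array([165, 213,  40,  21], dtype=int32)), (np.int32(2764), array([344.9497, 271.2066]), array([311, 240,  68,  62], dtype=int32))]
True
True>>> ... ... 
>>>
```

View pics/mask0.png

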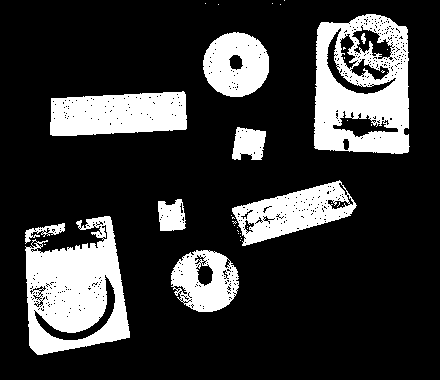

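The masks cleanly separate the pan, lid, scoop and crusher. Next I take large crops of the scoop and fader for hand-picked points.

```bash
python3 - <<'E'
import cv2,numpy as np
t=cv2.imread('pics/top0.png');s=cv2.imread('pics/scene0.png')
g=lambda i:cv2.convertScaleAbs(i,alpha=1.6,beta=25)
f=lambda i,x,y,w,h,k:cv2.resize(g(i[y:y+h,x:x+w]),None,fx=k,fy=k,interpolation=cv2.INTER_CUBIC)
a=np.hstack([f(t,280,295,60,60,5),f(s,285,155,50,75,4)[:300],f(t,390,285,50,50,6)[:300,:300]])
b=np.hstack([f(s,190,195,50,50,6),f(t,370,190,110,66,4.5)[:300,:500]])
cv2.imwrite('pics/comp1.png',np.vstack([a,b]))
E
```

```text
Traceback (most recent call last):
ValueError: all the input array dimensions except for the concatenation axis must match exactly, but along dimension 0, the array at index 0 has size 300 and the array at index 1 has size 297
```

```bash
python3 - <<'E'
import cv2,numpy as np
t=cv2.imread('pics/top0.png');s=cv2.imread('pics/scene0.png')
g=lambda i:cv2.convertScaleAbs(i,alpha=1.6,beta=25)
f=lambda i,x,y,w,h,k:cv2.resize(g(i[y:y+h,x:x+w]),None,fx=k,fy=k,interpolation=cv2.INTER_CUBIC)
a=np.hstack([f(t,280,295,60,60,5),f(s,285,155,50,75,4),f(t,390,285,50,50,6)])
b=np.hstack([f(s,190,195,50,50,6),f(t,370,190,100,60,5)])
cv2.imwrite('pics/comp1.png',np.vstack([a,b]))
E
```

```text
(no output)
```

View pics/comp1.png

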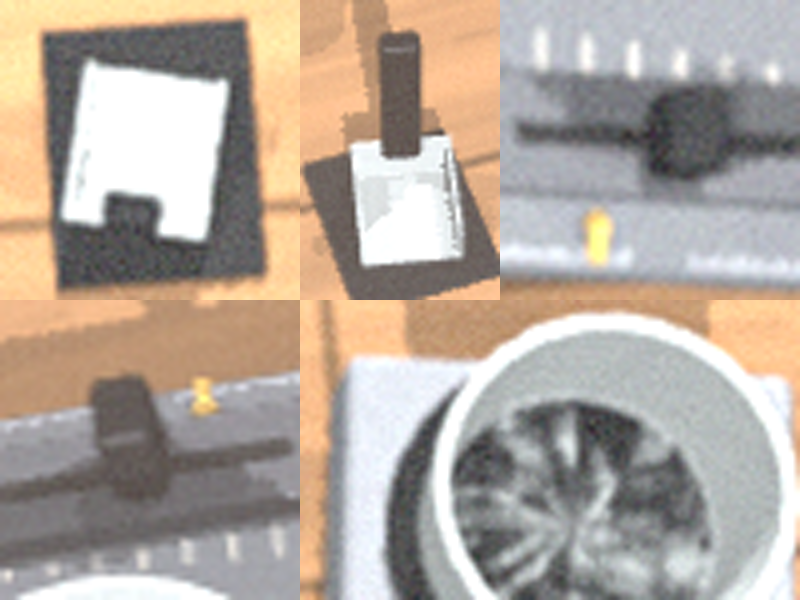

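The crops show the handle top at top px (306.6,336.6) and scene px (310,165.3). The grip top is at (421.2,306.3) and (210.8,213), and the brass pointer at (406.3,324.2) and (224,210.8).

```bash
cat > m2.py <<'E'
from m import *
import sys
print('camT',ray(T,(320,240))[0],'camS',ray(S,(320,240))[0])
def P(n,a,b,z=None):
    X,e=tri(T,a,S,b); print(n,X,'gap %.4f'%e, '' if z is None else ('T@z',onz(T,a,z)[:2],'S@z',onz(S,b,z)[:2]))
P('handle',(306.6,336.6),(310,165.3),.13)
P('grip',(421.2,306.3),(210.8,213),.115)
P('brass',(406.3,324.2),(224,210.8),.065)
P('dot',(466.6,311.1),(167.6,234.4),.06)
P('knob',(295.5,242),(344.7,262.5),.05)
for n,a,b in (('TL',(110,277.6),(496.4,194.7)),('TR',(244.4,271.2),(383.6,225.5)),('BR',(246.8,309.2),(371.8,199.1)),('BL',(110,314.8),(480.9,170.7))): P('pan'+n,a,b,.045)
for n,a in (('fl',(280+88/5,295+62/5)),('fr',(280+228/5,295+82/5)),('bl',(280+62/5,295+220/5)),('br',(280+205/5,295+242/5))): print('scoop',n,onz(T,a,.034))
for n,a in (('tl',(289,301.5)),('tr',(329,299)),('br',(333.2,349.5)),('bl',(291.8,352.5))): print('mat',n,onz(T,a,.004))
for c,H,b in ((T,HT,(255,205,80,80)),(S,HS,(305,235,80,72))):
    m=np.zeros((480,640),np.uint8);x,y,w,h=b;m[y:y+h,x:x+w]=bl(H)[y:y+h,x:x+w]
    k=max(cv2.findContours(m,0,1)[0],key=cv2.contourArea); e=cv2.fitEllipse(cv2.convexHull(k)); print('lid',e,onz(c,e[0],.014))
# hopper rim
for c,H,b in ((T,HT,(385,185,95,90)),(S,HS,(160,235,95,90))): pass
for n,a in (('L',(370+133/5+.5,190+190/5)),('R',(370+498/5,190+200/5)),('t',(370+305/5,190+16/5))): print('rim',n,onz(T,a,.14))
for i,a in enumerate([(202,300),(224,299),(182,285),(205,284),(224,284)]): print('ice',i,onz(T,a,.018))
for a in ((385,291),(369+7,330)): print('deck', onz(T,a,.06))
for a in ((390+520/6-500/6,285+130/6),): print('slot', onz(T,a,.074))
print('slotL',onz(T,(370+85/3.74,280+101/3.74),.074),'slotR',onz(T,(370+327/3.74,280+114/3.74),.074))
print('syrup',onz(T,(270,185),.03),onz(T,(264,149),.19),'cup',onz(T,(340,155),.11))
E
python3 m2.py | grep -v -e '^brass \[' -e '^dot \[' -e "^pan/" -e "^grip \[" -e "^handle \[" -e "^knob \["
```

```text
camT [ 0.4139 -0.0155  1.0345] camS [ 1.0067 -0.1863  0.8413]
panTL [0.5836 0.3995 0.0411] gap 0.0025 ('T@z', array([0.5835, 0.3991]), 'S@z', array([0.5855, 0.3952]))
panTR [0.5772 0.1183 0.0417] gap 0.0006 ('T@z', array([0.5768, 0.1182]), 'S@z', array([0.5789, 0.1167]))
panBR [0.4993 0.1205 0.0358] gap 0.0055 ('T@z', array([0.4976, 0.1166]), 'S@z', array([0.5057, 0.1196]))
panBL [0.5072 0.402  0.0373] gap 0.0015 ('T@z', array([0.5062, 0.398 ]), 'S@z', array([0.5121, 0.3972]))
scoop fl [0.4946 0.0126 0.034 ]
scoop fr [ 0.4822 -0.0448  0.034 ]
scoop bl [0.4311 0.0275 0.034 ]
scoop br [ 0.418  -0.0303  0.034 ]
mat tl [0.5109 0.031  0.004 ]
mat tr [ 0.5101 -0.055   0.004 ]
mat br [ 0.4038 -0.0554  0.004 ]
mat bl [0.4039 0.0318 0.004 ]
lid ((295.8802490234375, 244.14404296875), (64.51181030273438, 66.49349212646484), 86.80433654785156) [0.6333 0.0079 0.014 ]
lid ((344.655517578125, 270.5191955566406), (61.6290283203125, 68.17283630371094), 100.20059967041016) [0.6394 0.0055 0.014 ]
rim L [ 0.6237 -0.1912  0.14  ]
rim R [ 0.6096 -0.3298  0.14  ]
rim t [ 0.6885 -0.2649  0.14  ]
ice 0 [0.526  0.2142 0.018 ]
ice 1 [0.5248 0.1676 0.018 ]
ice 2 [0.5611 0.2561 0.018 ]
ice 3 [0.5597 0.207  0.018 ]
ice 4 [0.5568 0.1665 0.018 ]
deck [ 0.5128 -0.1679  0.06  ]
deck [ 0.4362 -0.1419  0.06  ]
slot [ 0.479  -0.1791  0.074 ]
slotL [ 0.4784 -0.1778  0.074 ] slotR [ 0.4621 -0.3057  0.074 ]
syrup [0.7669 0.0558 0.03  ] [0.7827 0.0519 0.19  ] cup [ 0.793  -0.0969  0.11  ]
```

```bash
python3 m2.py | grep -e gap | grep -v pan
```

```text
handle [ 0.4322 -0.0024  0.1255] gap 0.0015 ('T@z', array([ 0.4319, -0.0032]), 'S@z', array([ 0.436 , -0.0028]))
grip [ 0.4733 -0.2272  0.1095] gap 0.0013 ('T@z', array([ 0.473 , -0.2253]), 'S@z', array([ 0.477 , -0.2275]))
brass [ 0.4432 -0.2025  0.0638] gap 0.0010 ('T@z', array([ 0.443 , -0.2028]), 'S@z', array([ 0.4442, -0.202 ]))
dot [ 0.4603 -0.3286  0.0592] gap 0.0002 ('T@z', array([ 0.4603, -0.3283]), 'S@z', array([ 0.4608, -0.3286]))
knob [0.6327 0.0073 0.0376] gap 0.0013 ('T@z', array([0.6302, 0.0076]), 'S@z', array([0.6383, 0.0037]))
```

```bash
cat > go.py <<'E'
import sys; from h import *
from scipy.spatial.transform import Rotation as Ro
np.set_printoptions(precision=3,suppress=True)
# usage: go.py x y z phi_deg [pitch_deg]; phi = world angle of tool y, pitch = turn about tool x after that
def target(phi,pitch=0):
    y=np.array([np.cos(phi),np.sin(phi),0]);z=np.array([0,0,-1.]);x=np.cross(y,z)
    return Ro.from_matrix(np.c_[x,y,z])*Ro.from_rotvec([pitch,0,0])
def cur():
    s=readout.read_state();w,x,y,z=s['ee_rot'];return s,np.array(s['tcp_pos']),Ro.from_quat([x,y,z,w])
if __name__=='__main__':
    a=[float(v) for v in sys.argv[1:]]
    s,p,R=cur(); Rt=target(np.radians(a[3]),np.radians(a[4]) if len(a)>4 else 0)
    print('t',s['t'],'p',p,'q',np.array(s['q']),'F',np.array(s['ft_force']),'w',s['width'])
    print('turn first, units',np.degrees((R.inv()*Rt).as_rotvec())/5)
    d=np.array(a[:3])-p
    print('shift units: target frame',Rt.inv().apply(d)/.04,' current frame',R.inv().apply(d)/.04)
E
python3 go.py .474 -.226 .20 82.7
```

```text
t 0.4 p [0.17  0.602 0.231] q [ 1.201  0.494  1.346 -0.     1.302 -0.096] F [ 0.612 -0.475 -0.047] w 0.08513167665962544
turn first, units [-0.002 -0.    -1.689]
shift units: target frame [-10.178 -19.553   0.78 ]  current frame [-12.939 -17.846   0.783]
```

Request:
carry_out:
  rows:
    - {"rz": -0.85, "tx": -0.4}
    - {"rz": -0.85, "tx": -0.8}
    - {"tx": -1}
    - {"tx": -1}
    - {"tx": -1, "ty": -0.3}
    - {"tx": -1, "ty": -0.6}
    - {"tx": -0.7, "ty": -0.9}
    - {"tx": -0.6, "ty": -1}
    - {"tx": -0.6, "ty": -1}
    - {"tx": -0.6, "ty": -1}
    - {"tx": -0.5, "ty": -1}
    - {"tx": -0.5, "ty": -1}
    - {"tx": -0.5, "ty": -1}
    - {"tx": -0.5, "ty": -1}
    - {"ty": -1}
    - {"ty": -1}
    - {"ty": -1}
    - {"ty": -1}
    - {"ty": -1}
    - {"ty": -1}
  grip: 0.2

```text
invalid input at $.rows[0]: expected keys tx, ty, tz, rx, ry, rz
```

```bash
python3 go.py .474 -.226 .15 82.7
```

```text
t 0.4 p [0.17  0.602 0.231] q [ 1.201  0.494  1.346 -0.     1.302 -0.096] F [ 0.612 -0.475 -0.047] w 0.08513167665962544
turn first, units [-0.002 -0.    -1.689]
shift units: target frame [-10.178 -19.553   2.03 ]  current frame [-12.939 -17.846   2.033]
```

Request:
carry_out:
  rows:
    - {"tx": -0.4, "ty": 0, "tz": 0, "rx": 0, "ry": 0, "rz": -0.85}
    - {"tx": -0.8, "ty": 0, "tz": 0, "rx": 0, "ry": 0, "rz": -0.84}
    - {"tx": -1, "ty": 0, "tz": 0, "rx": 0, "ry": 0, "rz": 0}
    - {"tx": -1, "ty": -0.2, "tz": 0, "rx": 0, "ry": 0, "rz": 0}
    - {"tx": -1, "ty": -0.5, "tz": 0, "rx": 0, "ry": 0, "rz": 0}
    - {"tx": -0.8, "ty": -0.8, "tz": 0, "rx": 0, "ry": 0, "rz": 0}
    - {"tx": -0.7, "ty": -1, "tz": 0, "rx": 0, "ry": 0, "rz": 0}
    - {"tx": -0.7, "ty": -1, "tz": 0, "rx": 0, "ry": 0, "rz": 0}
    - {"tx": -0.6, "ty": -1, "tz": 0, "rx": 0, "ry": 0, "rz": 0}
    - {"tx": -0.6, "ty": -1, "tz": 0, "rx": 0, "ry": 0, "rz": 0}
    - {"tx": -0.6, "ty": -1, "tz": 0, "rx": 0, "ry": 0, "rz": 0}
    - {"tx": -0.6, "ty": -1, "tz": 0, "rx": 0, "ry": 0, "rz": 0}
    - {"tx": -0.5, "ty": -1, "tz": 0, "rx": 0, "ry": 0, "rz": 0}
    - {"tx": -0.5, "ty": -1, "tz": 0, "rx": 0, "ry": 0, "rz": 0}
    - {"tx": -0.3, "ty": -1, "tz": 0, "rx": 0, "ry": 0, "rz": 0}
    - {"tx": 0, "ty": -1, "tz": 0, "rx": 0, "ry": 0, "rz": 0}
    - {"tx": 0, "ty": -1, "tz": 0, "rx": 0, "ry": 0, "rz": 0}
    - {"tx": 0, "ty": -1, "tz": 0, "rx": 0, "ry": 0, "rz": 0}
    - {"tx": 0, "ty": -1, "tz": 0, "rx": 0, "ry": 0, "rz": 0}
    - {"tx": 0, "ty": -1, "tz": 0, "rx": 0, "ry": 0, "rz": 0}
  grip: 0.3

```text
t: 2.4
tcp_pos: [0.4903, -0.0709, 0.2314]
ee_rot: [0.0, 0.064, 0.998, -0.0]
ft_force: [0.2, 0.0, -0.4]
width: 0.0559
gripper_force: 0.0
```

```bash
python3 go.py .474 -.226 .15 82.7
```

```text
t 2.4 p [ 0.49  -0.071  0.231] q [-0.264  0.312  1.657  0.     1.172 -1.708] F [ 0.246  0.037 -0.41 ] w 0.055916574503796446
turn first, units [-0.001  0.004  0.002]
shift units: target frame [-0.087 -3.898  2.036]  current frame [-0.086 -3.898  2.036]
```

Request:
carry_out:
  rows:
    - {"tx": 0, "ty": -1, "tz": 0, "rx": 0, "ry": 0, "rz": 0}
    - {"tx": 0, "ty": -1, "tz": 0, "rx": 0, "ry": 0, "rz": 0}
    - {"tx": -0.08, "ty": -0.9, "tz": 0, "rx": 0, "ry": 0, "rz": 0}
    - {"tx": 0, "ty": -0.6, "tz": 0.4, "rx": 0, "ry": 0, "rz": 0}
    - {"tx": 0, "ty": 0, "tz": 0.8, "rx": 0, "ry": 0, "rz": 0}
    - {"tx": 0, "ty": 0, "tz": 0, "rx": 0, "ry": 0, "rz": 0}
    - {"tx": 0, "ty": 0, "tz": 0, "rx": 0, "ry": 0, "rz": 0}

```text
t: 3.1
tcp_pos: [0.476, -0.2083, 0.1836]
ee_rot: [-0.001, 0.064, 0.998, 0.0]
ft_force: [-0.1, 0.7, 0.4]
width: 0.0553
gripper_force: 0.0
```

```bash
python3 go.py .474 -.226 .086 82.7
```

```text
t 3.1 p [ 0.476 -0.208  0.184] q [-0.528  0.404  1.663  0.     1.076 -1.971] F [-0.114  0.742  0.43 ] w 0.055320811049155816
turn first, units [ 0.006 -0.013  0.002]
shift units: target frame [-0.007 -0.445  2.439]  current frame [-0.01  -0.447  2.439]
```

Request:
carry_out:
  rows:
    - {"tx": 0, "ty": -0.45, "tz": 0, "rx": 0, "ry": 0, "rz": 0}
    - {"tx": 0, "ty": 0, "tz": 0.6, "rx": 0, "ry": 0, "rz": 0}
    - {"tx": 0, "ty": 0, "tz": 0.6, "rx": 0, "ry": 0, "rz": 0}
    - {"tx": 0, "ty": 0, "tz": 0.6, "rx": 0, "ry": 0, "rz": 0}
    - {"tx": 0, "ty": 0, "tz": 0.4, "rx": 0, "ry": 0, "rz": 0}
    - {"tx": 0, "ty": 0, "tz": 0.2, "rx": 0, "ry": 0, "rz": 0}
    - {"tx": 0, "ty": 0, "tz": 0, "rx": 0, "ry": 0, "rz": 0}
    - {"tx": 0, "ty": 0, "tz": 0, "rx": 0, "ry": 0, "rz": 0}

```text
t: 3.9
tcp_pos: [0.4746, -0.2266, 0.0884]
ee_rot: [0.001, 0.063, 0.998, -0.0]
ft_force: [0.8, -0.5, 0.5]
width: 0.0556
gripper_force: 0.0
```

Request:
carry_out:
  rows:
    - {"tx": 0, "ty": 0, "tz": 0, "rx": 0, "ry": 0, "rz": 0}
    - {"tx": 0, "ty": 0, "tz": 0, "rx": 0, "ry": 0, "rz": 0}
    - {"tx": 0, "ty": 0, "tz": 0, "rx": 0, "ry": 0, "rz": 0}
    - {"tx": 0, "ty": 0, "tz": 0, "rx": 0, "ry": 0, "rz": 0}
    - {"tx": 0, "ty": 0, "tz": 0, "rx": 0, "ry": 0, "rz": 0}
    - {"tx": 0, "ty": 0, "tz": 0, "rx": 0, "ry": 0, "rz": 0}
  grip: -0.6

```text
t: 4.5
tcp_pos: [0.4742, -0.2268, 0.0881]
ee_rot: [0.001, 0.064, 0.998, -0.0]
ft_force: [-1.1, 0.7, 10.6]
width: 0.0189
gripper_force: 58.3
```

```bash
python3 go.py .474 -.226 .086 82.7
```

```text
t 4.5 p [ 0.474 -0.227  0.088] q [-0.56   0.548  1.744 -0.     0.848 -2.003] F [-1.052  0.658 10.619] w 0.018871042693278484
turn first, units [-0.007  0.014  0.   ]
shift units: target frame [0.008 0.018 0.052]  current frame [0.009 0.018 0.052]
```

Request:
carry_out:
  rows:
    - {"tx": 0, "ty": -0.25, "tz": 0, "rx": 0, "ry": 0, "rz": 0}
    - {"tx": 0, "ty": -0.25, "tz": 0, "rx": 0, "ry": 0, "rz": 0}
    - {"tx": 0, "ty": -0.25, "tz": 0, "rx": 0, "ry": 0, "rz": 0}
    - {"tx": 0, "ty": -0.25, "tz": 0, "rx": 0, "ry": 0, "rz": 0}
    - {"tx": 0, "ty": -0.25, "tz": 0, "rx": 0, "ry": 0, "rz": 0}
    - {"tx": 0, "ty": -0.25, "tz": 0, "rx": 0, "ry": 0, "rz": 0}
    - {"tx": 0, "ty": -0.05, "tz": 0, "rx": 0, "ry": 0, "rz": 0}
    - {"tx": 0, "ty": 0, "tz": 0, "rx": 0, "ry": 0, "rz": 0}

```text
t: 5.3
tcp_pos: [0.4663, -0.2889, 0.0881]
ee_rot: [0.001, 0.064, 0.998, -0.001]
ft_force: [-2.1, -2.2, 8.9]
width: 0.019
gripper_force: 58.5
```

Request:
carry_out:
  rows:
    - {"tx": 0, "ty": -0.05, "tz": 0, "rx": 0, "ry": 0, "rz": 0}
    - {"tx": 0, "ty": -0.05, "tz": 0, "rx": 0, "ry": 0, "rz": 0}
    - {"tx": 0, "ty": 0, "tz": 0, "rx": 0, "ry": 0, "rz": 0}

```text
t: 5.6
tcp_pos: [0.4659, -0.2924, 0.0881]
ee_rot: [0.001, 0.064, 0.998, -0.0]
ft_force: [-0.8, 0.4, 9.1]
width: 0.019
gripper_force: 58.5
```

Request:
carry_out:
  rows:
    - {"tx": 0, "ty": -0.05, "tz": 0, "rx": 0, "ry": 0, "rz": 0}
    - {"tx": 0, "ty": -0.05, "tz": 0, "rx": 0, "ry": 0, "rz": 0}
    - {"tx": 0, "ty": 0, "tz": 0, "rx": 0, "ry": 0, "rz": 0}

```text
t: 5.9
tcp_pos: [0.4654, -0.2964, 0.0881]
ee_rot: [0.001, 0.064, 0.998, -0.0]
ft_force: [-1.9, -0.4, 9.0]
width: 0.0189
gripper_force: 58.5
```

Request:
carry_out:
  rows:
    - {"tx": 0, "ty": -0.05, "tz": 0, "rx": 0, "ry": 0, "rz": 0}
    - {"tx": 0, "ty": -0.05, "tz": 0, "rx": 0, "ry": 0, "rz": 0}
    - {"tx": 0, "ty": 0, "tz": 0, "rx": 0, "ry": 0, "rz": 0}

```text
t: 6.2
tcp_pos: [0.4651, -0.2971, 0.088]
ee_rot: [0.0, 0.064, 0.998, 0.002]
ft_force: [10.6, 28.9, 18.1]
width: 0.019
gripper_force: 60.6
```

Request:
carry_out:
  rows:
    - {"tx": 0, "ty": -0.05, "tz": 0, "rx": 0, "ry": 0, "rz": 0}
    - {"tx": 0, "ty": -0.05, "tz": 0, "rx": 0, "ry": 0, "rz": 0}
    - {"tx": 0, "ty": 0, "tz": 0, "rx": 0, "ry": 0, "rz": 0}

```text
t: 6.5
tcp_pos: [0.4649, -0.2977, 0.088]
ee_rot: [0.0, 0.064, 0.998, 0.005]
ft_force: [20.8, 56.9, 28.9]
width: 0.0191
gripper_force: 62.7
```

Request:
carry_out:
  rows:
    - {"tx": 0, "ty": 0.1, "tz": 0, "rx": 0, "ry": 0, "rz": 0}

```text
t: 6.6
tcp_pos: [0.4652, -0.2967, 0.0881]
ee_rot: [0.0, 0.064, 0.998, 0.002]
ft_force: [1.5, 7.6, 12.3]
width: 0.0189
gripper_force: 60.5
```

Request:
carry_out:
  rows:
    - {"tx": 0, "ty": 0, "tz": 0, "rx": 0, "ry": 0, "rz": 0}
    - {"tx": 0, "ty": 0, "tz": 0, "rx": 0, "ry": 0, "rz": 0}
    - {"tx": 0, "ty": 0, "tz": 0, "rx": 0, "ry": 0, "rz": 0}
    - {"tx": 0, "ty": 0, "tz": -1, "rx": 0, "ry": 0, "rz": 0}
    - {"tx": 0, "ty": 0, "tz": -1, "rx": 0, "ry": 0, "rz": 0}
    - {"tx": 0, "ty": 0, "tz": -1, "rx": 0, "ry": 0, "rz": 0}
    - {"tx": 0, "ty": 0, "tz": 0, "rx": 0, "ry": 0, "rz": 0}
  grip: 0.3

```text
t: 7.3
tcp_pos: [0.4663, -0.3018, 0.2123]
ee_rot: [0.003, 0.064, 0.998, -0.002]
ft_force: [1.3, 0.3, -0.9]
width: 0.0556
gripper_force: 0.0
```

```bash
python3 go.py .433 -.003 .22 -13.1
```

```text
t 7.3 p [ 0.466 -0.302  0.212] q [-0.682  0.412  1.55  -0.     1.171 -2.125] F [ 1.299  0.329 -0.873] w 0.05561476665192207
turn first, units [ 0.028  0.101 19.155]
shift units: target frame [ 7.087 -2.504 -0.192]  current frame [ 1.776  7.302 -0.236]
```

Request:
carry_out:
  rows:
    - {"tx": 0.2, "ty": 0.8, "tz": 0, "rx": 0, "ry": 0, "rz": 0}
    - {"tx": 0.2, "ty": 0.8, "tz": 0, "rx": 0, "ry": 0, "rz": 0}
    - {"tx": 0.2, "ty": 0.8, "tz": 0, "rx": 0, "ry": 0, "rz": 0}
    - {"tx": 0.2, "ty": 0.8, "tz": 0, "rx": 0, "ry": 0, "rz": 0}
    - {"tx": 0.2, "ty": 0.8, "tz": 0, "rx": 0, "ry": 0, "rz": 0}
    - {"tx": 0.2, "ty": 0.8, "tz": 0, "rx": 0, "ry": 0, "rz": 0}
    - {"tx": 0.2, "ty": 0.8, "tz": 0, "rx": 0, "ry": 0, "rz": 0}
    - {"tx": 0.2, "ty": 0.8, "tz": 0, "rx": 0, "ry": 0, "rz": 0}
    - {"tx": 0.1, "ty": 0.8, "tz": 0, "rx": 0, "ry": 0, "rz": 0}

```text
t: 8.2
tcp_pos: [0.4328, -0.0046, 0.207]
ee_rot: [-0.0, 0.064, 0.998, -0.0]
ft_force: [0.5, -0.3, -0.1]
width: 0.0554
gripper_force: 0.0
```

Request:
carry_out:
  rows:
    - {"tx": 0, "ty": 0, "tz": 0, "rx": 0, "ry": 0, "rz": 1}
    - {"tx": 0, "ty": 0, "tz": 0, "rx": 0, "ry": 0, "rz": 1}
    - {"tx": 0, "ty": 0, "tz": 0, "rx": 0, "ry": 0, "rz": 1}
    - {"tx": 0, "ty": 0, "tz": 0, "rx": 0, "ry": 0, "rz": 1}
    - {"tx": 0, "ty": 0, "tz": 0, "rx": 0, "ry": 0, "rz": 1}
    - {"tx": 0, "ty": 0, "tz": 0, "rx": 0, "ry": 0, "rz": 1}
    - {"tx": 0, "ty": 0, "tz": 0, "rx": 0, "ry": 0, "rz": 1}
    - {"tx": 0, "ty": 0, "tz": 0, "rx": 0, "ry": 0, "rz": 1}
    - {"tx": 0, "ty": 0, "tz": 0, "rx": 0, "ry": 0, "rz": 1}
    - {"tx": 0, "ty": 0, "tz": 0, "rx": 0, "ry": 0, "rz": 1}
    - {"tx": 0, "ty": 0, "tz": 0, "rx": 0, "ry": 0, "rz": 1}
    - {"tx": 0, "ty": 0, "tz": 0, "rx": 0, "ry": 0, "rz": 1}
    - {"tx": 0, "ty": 0, "tz": 0, "rx": 0, "ry": 0, "rz": 1}
    - {"tx": 0, "ty": 0, "tz": 0, "rx": 0, "ry": 0, "rz": 1}
    - {"tx": 0, "ty": 0, "tz": 0, "rx": 0, "ry": 0, "rz": 1}
    - {"tx": 0, "ty": 0, "tz": 0, "rx": 0, "ry": 0, "rz": 1}
    - {"tx": 0, "ty": 0, "tz": 0, "rx": 0, "ry": 0, "rz": 1}
    - {"tx": 0, "ty": 0, "tz": 0, "rx": 0, "ry": 0, "rz": 1}
    - {"tx": 0, "ty": 0, "tz": 0, "rx": 0, "ry": 0, "rz": 1}
    - {"tx": 0, "ty": 0, "tz": 0, "rx": 0, "ry": 0, "rz": 0}

```text
t: 10.2
tcp_pos: [0.4335, -0.0058, 0.207]
ee_rot: [-0.0, 0.779, 0.626, -0.0]
ft_force: [-0.5, -0.8, 0.4]
width: 0.0556
gripper_force: 0.0
```

```bash
python3 go.py .433 -.003 .16 -13.1
```

```text
t 10.2 p [ 0.433 -0.006  0.207] q [-0.151  0.258  1.825 -0.     1.059  0.065] F [-0.505 -0.826  0.391] w 0.055567809587652846
turn first, units [-0.006  0.001  0.136]
shift units: target frame [ 0.066 -0.027  1.174]  current frame [ 0.067 -0.026  1.174]
```

Request:
carry_out:
  rows:
    - {"tx": 0.07, "ty": 0, "tz": 0.5, "rx": 0, "ry": 0, "rz": 0.14}
    - {"tx": 0, "ty": 0, "tz": 0.6, "rx": 0, "ry": 0, "rz": 0}
    - {"tx": 0, "ty": 0, "tz": 0.6, "rx": 0, "ry": 0, "rz": 0}
    - {"tx": 0, "ty": 0, "tz": 0.6, "rx": 0, "ry": 0, "rz": 0}
    - {"tx": 0, "ty": 0, "tz": 0.45, "rx": 0, "ry": 0, "rz": 0}
    - {"tx": 0, "ty": 0, "tz": 0.1, "rx": 0, "ry": 0, "rz": 0}
    - {"tx": 0, "ty": 0, "tz": 0, "rx": 0, "ry": 0, "rz": 0}

```text
t: 10.9
tcp_pos: [0.4339, -0.0029, 0.093]
ee_rot: [-0.0, 0.782, 0.623, -0.0]
ft_force: [0.1, 0.7, 0.3]
width: 0.0553
gripper_force: 0.0
```

Request:
carry_out:
  rows:
    - {"tx": 0, "ty": 0, "tz": 0, "rx": 0, "ry": 0, "rz": 0}
    - {"tx": 0, "ty": 0, "tz": 0, "rx": 0, "ry": 0, "rz": 0}
    - {"tx": 0, "ty": 0, "tz": 0, "rx": 0, "ry": 0, "rz": 0}
    - {"tx": 0, "ty": 0, "tz": 0, "rx": 0, "ry": 0, "rz": 0}
    - {"tx": 0, "ty": 0, "tz": 0, "rx": 0, "ry": 0, "rz": 0}
    - {"tx": 0, "ty": 0, "tz": 0, "rx": 0, "ry": 0, "rz": 0}
    - {"tx": 0, "ty": 0, "tz": 0, "rx": 0, "ry": 0, "rz": 0}
    - {"tx": 0, "ty": 0, "tz": 0, "rx": 0, "ry": 0, "rz": 0}
  grip: -1

```text
t: 11.7
tcp_pos: [0.4341, -0.0028, 0.0935]
ee_rot: [0.0, 0.783, 0.623, 0.0]
ft_force: [-3.0, -0.8, 6.6]
width: 0.0134
gripper_force: 62.3
```

```bash
python3 go.py .433 -.003 .22 -13.1
```

```text
t 11.7 p [ 0.434 -0.003  0.093] q [-0.144  0.452  1.957  0.     0.732  0.083] F [-2.974 -0.849  6.589] w 0.013363261891887059
turn first, units [ 0.001 -0.     0.022]
shift units: target frame [-0.011 -0.027 -3.163]  current frame [-0.011 -0.026 -3.163]
```

Request:
carry_out:
  rows:
    - {"tx": 0, "ty": 0, "tz": -0.3, "rx": 0, "ry": 0, "rz": 0}
    - {"tx": 0, "ty": 0, "tz": -0.6, "rx": 0, "ry": 0, "rz": 0}
    - {"tx": 0, "ty": 0, "tz": -0.8, "rx": 0, "ry": 0, "rz": 0}
    - {"tx": 0, "ty": 0, "tz": -0.8, "rx": 0, "ry": 0, "rz": 0}
    - {"tx": 0, "ty": 0, "tz": -0.7, "rx": 0, "ry": 0, "rz": 0.7}
    - {"tx": 0, "ty": 0, "tz": 0, "rx": 0, "ry": 0, "rz": 1}
    - {"tx": 0, "ty": 0, "tz": 0, "rx": 0, "ry": 0, "rz": 1}
    - {"tx": 0, "ty": 0, "tz": 0, "rx": 0, "ry": 0, "rz": 1}
    - {"tx": 0, "ty": 0, "tz": 0, "rx": 0, "ry": 0, "rz": 1}
    - {"tx": 0, "ty": 0, "tz": 0, "rx": 0, "ry": 0, "rz": 1}
    - {"tx": 0, "ty": 0, "tz": 0, "rx": 0, "ry": 0, "rz": 1}
    - {"tx": 0, "ty": 0, "tz": 0, "rx": 0, "ry": 0, "rz": 1}
    - {"tx": 0, "ty": 0, "tz": 0, "rx": 0, "ry": 0, "rz": 1}
    - {"tx": 0, "ty": 0, "tz": 0, "rx": 0, "ry": 0, "rz": 1}
    - {"tx": 0, "ty": 0, "tz": 0, "rx": 0, "ry": 0, "rz": 1}
    - {"tx": 0, "ty": 0, "tz": 0, "rx": 0, "ry": 0, "rz": 1}
    - {"tx": 0, "ty": 0, "tz": 0, "rx": 0, "ry": 0, "rz": 1}
    - {"tx": 0, "ty": 0, "tz": 0, "rx": 0, "ry": 0, "rz": 1}
    - {"tx": 0, "ty": 0, "tz": 0, "rx": 0, "ry": 0, "rz": 1}
    - {"tx": 0, "ty": 0, "tz": 0, "rx": 0, "ry": 0, "rz": 1}

```text
t: 13.7
tcp_pos: [0.434, -0.0028, 0.2212]
ee_rot: [-0.0, 1.0, -0.015, -0.0]
ft_force: [-0.2, 0.6, -1.0]
width: 0.0131
gripper_force: 60.9
```

```bash
python3 go.py .545 .347 .22 -91.5
```

```text
t 13.7 p [ 0.434 -0.003  0.221] q [-0.144  0.239  1.804 -0.     1.099  1.456] F [-0.227  0.637 -1.011] w 0.013106017202748833
turn first, units [-0.     0.004 -0.04 ]
shift units: target frame [ 2.546 -8.815  0.03 ]  current frame [ 2.515 -8.824  0.029]
```

Request:
carry_out:
  rows:
    - {"tx": 0.25, "ty": -0.5, "tz": 0, "rx": 0, "ry": 0, "rz": -0.04}
    - {"tx": 0.25, "ty": -0.8, "tz": 0, "rx": 0, "ry": 0, "rz": 0}
    - {"tx": 0.25, "ty": -0.8, "tz": 0, "rx": 0, "ry": 0, "rz": 0}
    - {"tx": 0.25, "ty": -0.8, "tz": 0, "rx": 0, "ry": 0, "rz": 0}
    - {"tx": 0.25, "ty": -0.8, "tz": 0, "rx": 0, "ry": 0, "rz": 0}
    - {"tx": 0.25, "ty": -0.8, "tz": 0, "rx": 0, "ry": 0, "rz": 0}
    - {"tx": 0.25, "ty": -0.8, "tz": 0, "rx": 0, "ry": 0, "rz": 0}
    - {"tx": 0.25, "ty": -0.8, "tz": 0, "rx": 0, "ry": 0, "rz": 0}
    - {"tx": 0.25, "ty": -0.8, "tz": 0, "rx": 0, "ry": 0, "rz": 0}
    - {"tx": 0.25, "ty": -0.8, "tz": 0, "rx": 0, "ry": 0, "rz": 0}
    - {"tx": 0.05, "ty": -0.8, "tz": 0, "rx": 0, "ry": 0, "rz": 0}
    - {"tx": 0, "ty": -0.3, "tz": 0, "rx": 0, "ry": 0, "rz": 0}
    - {"tx": 0, "ty": 0, "tz": 0, "rx": 0, "ry": 0, "rz": 0}

```text
t: 15.0
tcp_pos: [0.5437, 0.348, 0.2207]
ee_rot: [0.0, 1.0, -0.01, -0.0]
ft_force: [0.1, -0.4, -2.2]
width: 0.0134
gripper_force: 60.9
```

```bash
python3 go.py .545 .347 .15 -91.5; python3 - <<'E'
from h import *
a=cam('top')['frame'][230:350,60:360,::-1];b=cam('scene')['frame'][100:280,330:530,::-1]
a=cv2.resize(a,None,fx=2,fy=2); b=cv2.resize(b,None,fx=1.8,fy=1.8); b=np.pad(b,((0,0),(0,240),(0,0)))
cv2.imwrite('pics/pan1.png',np.vstack([a,b]))
E
```

```text
t 15.0 p [0.544 0.348 0.221] q [0.477 0.533 1.304 0.    1.306 2.068] F [ 0.146 -0.44  -2.227] w 0.013422241714791453
turn first, units [0.002 0.008 0.062]
shift units: target frame [0.033 0.025 1.767]  current frame [0.034 0.024 1.767]
```

View pics/pan1.png

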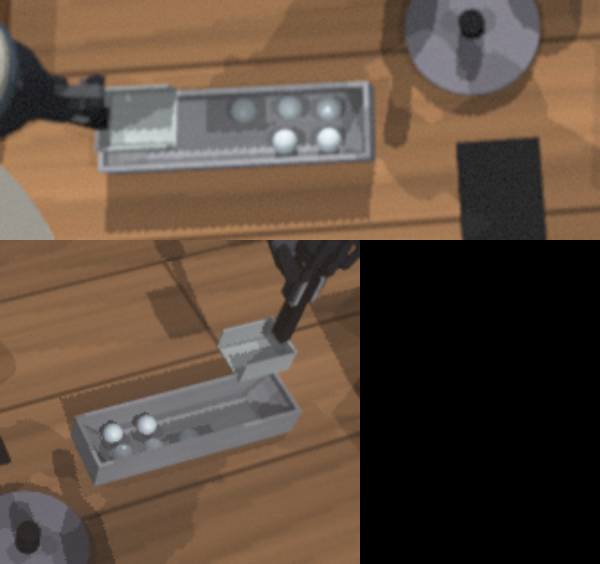

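```bash
python3 - <<'E'
from h import *
T=cam('top')
for a in ((148,274),(148.5,303)): print(onz(T,a,.159))
E
python3 go.py .545 .347 .0985 -91.5
```

```text
[0.56564544 0.28100752 0.159     ]
[0.51200978 0.28016491 0.159     ]
t 15.15 p [0.544 0.346 0.221] q [ 0.474  0.531  1.306 -0.     1.305  2.068] F [-0.875  0.447 -1.642] w 0.013422077457327552
turn first, units [0.007 0.005 0.037]
shift units: target frame [ 0.025 -0.033  3.066]  current frame [ 0.026 -0.034  3.066]
```

Request:
carry_out:
  rows:
    - {"tx": 0.08, "ty": 0, "tz": 0.4, "rx": 0, "ry": 0, "rz": 0.04}
    - {"tx": 0, "ty": 0, "tz": 0.6, "rx": 0, "ry": 0, "rz": 0}
    - {"tx": 0, "ty": 0, "tz": 0.6, "rx": 0, "ry": 0, "rz": 0}
    - {"tx": 0, "ty": 0, "tz": 0.6, "rx": 0, "ry": 0, "rz": 0}
    - {"tx": 0, "ty": 0, "tz": 0.5, "rx": 0, "ry": 0, "rz": 0}
    - {"tx": 0, "ty": 0, "tz": 0.3, "rx": 0, "ry": 0, "rz": 0}
    - {"tx": 0, "ty": 0, "tz": 0.1, "rx": 0, "ry": 0, "rz": 0}
    - {"tx": 0, "ty": 0, "tz": 0, "rx": 0, "ry": 0, "rz": 0}

```text
t: 15.95
tcp_pos: [0.5475, 0.3462, 0.0975]
ee_rot: [0.0, 1.0, -0.013, -0.0]
ft_force: [0.5, -0.3, -1.9]
width: 0.0131
gripper_force: 60.8
```

```bash
python3 go.py .547 .347 .0945 -91.5; python3 - <<'E'
from h import *
a=cam('top')['frame'][230:350,60:360,::-1];b=cam('scene')['frame'][130:260,350:510,::-1]
a=cv2.resize(a,None,fx=2,fy=2); b=cv2.resize(b,None,fx=2.5,fy=2.5); b=np.pad(b,((0,0),(0,200),(0,0)))
cv2.imwrite('pics/pan2.png',np.vstack([a,b]))
E
```

```text
t 15.95 p [0.548 0.346 0.097] q [ 0.472  0.667  1.421 -0.     1.053  2.069] F [ 0.501 -0.254 -1.878] w 0.013116368914697191
turn first, units [ 0.001  0.001 -0.004]
shift units: target frame [-0.014 -0.019  0.074]  current frame [-0.014 -0.019  0.074]
```

View pics/pan2.png

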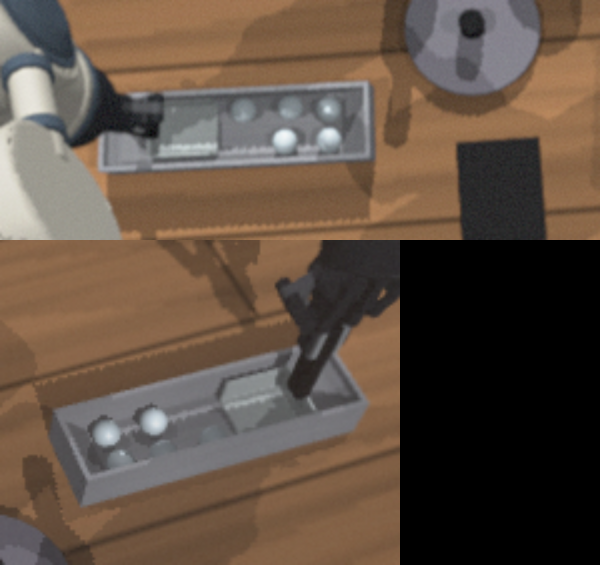

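Request:
carry_out:
  rows:
    - {"tx": 0, "ty": 0, "tz": 0.03, "rx": 0, "ry": 0, "rz": 0}
    - {"tx": 0, "ty": 0, "tz": 0, "rx": 0, "ry": 0, "rz": 0}
    - {"tx": 0.05, "ty": 0, "tz": 0, "rx": 0, "ry": 0, "rz": 0}
    - {"tx": 0.05, "ty": 0, "tz": 0, "rx": 0, "ry": 0, "rz": 0}
    - {"tx": 0, "ty": 0, "tz": 0, "rx": 0, "ry": 0, "rz": 0}

```text
t: 16.55
tcp_pos: [0.5512, 0.3466, 0.0961]
ee_rot: [0.0, 1.0, -0.013, -0.0]
ft_force: [-2.1, 1.2, -0.9]
width: 0.013
gripper_force: 61.1
```

Request:
carry_out:
  rows:
    - {"tx": 0.05, "ty": 0, "tz": 0, "rx": 0, "ry": 0, "rz": 0}
    - {"tx": 0, "ty": 0, "tz": 0, "rx": 0, "ry": 0, "rz": 0}

```text
t: 16.75
tcp_pos: [0.5526, 0.3465, 0.0959]
ee_rot: [0.0, 1.0, -0.013, -0.001]
ft_force: [-5.1, 1.0, 0.6]
width: 0.013
gripper_force: 61.3
```

Request:
carry_out:
  rows:
    - {"tx": 0.05, "ty": 0, "tz": 0, "rx": 0, "ry": 0, "rz": 0}
    - {"tx": 0, "ty": 0, "tz": 0, "rx": 0, "ry": 0, "rz": 0}

```text
t: 16.95
tcp_pos: [0.5543, 0.3465, 0.0958]
ee_rot: [0.0, 1.0, -0.013, -0.001]
ft_force: [-8.7, 1.0, 1.1]
width: 0.0133
gripper_force: 61.5
```

Request:
carry_out:
  rows:
    - {"tx": -0.26, "ty": 0, "tz": 0, "rx": 0, "ry": 0, "rz": 0}
    - {"tx": 0, "ty": 0, "tz": 0.02, "rx": 0, "ry": 0, "rz": 0}
    - {"tx": 0, "ty": 0.15, "tz": 0, "rx": 0, "ry": 0, "rz": 0}
    - {"tx": 0, "ty": 0.15, "tz": 0, "rx": 0, "ry": 0, "rz": 0}
    - {"tx": 0, "ty": 0.15, "tz": 0, "rx": 0, "ry": 0, "rz": 0}
    - {"tx": 0, "ty": 0.15, "tz": 0, "rx": 0, "ry": 0, "rz": 0}
    - {"tx": 0, "ty": 0.15, "tz": 0, "rx": 0, "ry": 0, "rz": 0}
    - {"tx": 0, "ty": 0.15, "tz": 0, "rx": 0, "ry": 0, "rz": 0}
    - {"tx": 0, "ty": 0.15, "tz": 0, "rx": 0, "ry": 0, "rz": 0}
    - {"tx": 0, "ty": 0.15, "tz": 0, "rx": 0, "ry": 0, "rz": 0}
    - {"tx": 0, "ty": 0.15, "tz": 0, "rx": 0, "ry": 0, "rz": 0}
    - {"tx": 0, "ty": 0.15, "tz": 0, "rx": 0, "ry": 0, "rz": 0}
    - {"tx": 0, "ty": 0.15, "tz": 0, "rx": 0, "ry": 0, "rz": 0}
    - {"tx": 0, "ty": 0.15, "tz": 0, "rx": 0, "ry": 0, "rz": 0}
    - {"tx": 0, "ty": 0, "tz": 0, "rx": 0, "ry": 0, "rz": 0}

```text
t: 18.45
tcp_pos: [0.5431, 0.274, 0.0953]
ee_rot: [0.0, 1.0, -0.013, -0.0]
ft_force: [0.2, 0.4, -3.2]
width: 0.0131
gripper_force: 61.0
```

Request:
carry_out:
  rows:
    - {"tx": 0, "ty": 0.15, "tz": 0, "rx": 0, "ry": 0, "rz": 0}
    - {"tx": 0, "ty": 0.15, "tz": 0, "rx": 0, "ry": 0, "rz": 0}
    - {"tx": 0, "ty": 0.15, "tz": 0, "rx": 0, "ry": 0, "rz": 0}
    - {"tx": 0, "ty": 0.15, "tz": 0, "rx": 0, "ry": 0, "rz": 0}
    - {"tx": 0, "ty": 0.15, "tz": 0, "rx": 0, "ry": 0, "rz": 0}
    - {"tx": 0, "ty": 0, "tz": 0, "rx": 0, "ry": 0, "rz": 0}

```text
t: 19.05
tcp_pos: [0.5423, 0.2439, 0.0953]
ee_rot: [0.0, 1.0, -0.013, -0.0]
ft_force: [0.5, 0.5, -2.3]
width: 0.0131
gripper_force: 60.9
```

```bash
python3 go.py .541 .2115 .0945 -91.5; python3 - <<'E'
from h import *
a=cam('top')['frame'][250:330,100:260,::-1];b=cam('scene')['frame'][150:240,360:510,::-1]
a=cv2.resize(a,None,fx=3.75,fy=3.75); b=cv2.resize(b,None,fx=3.3,fy=3.3); b=np.pad(b,((0,0),(0,600-b.shape[1]),(0,0)))
cv2.imwrite('pics/pan3.png',np.vstack([a,b])[:600])
E
```

```text
t 19.05 p [0.542 0.244 0.095] q [ 0.322  0.61   1.564 -0.     0.968  1.92 ] F [ 0.547  0.53  -2.273] w 0.01307008935128519
turn first, units [ 0.002  0.002 -0.006]
shift units: target frame [-0.011  0.811  0.02 ]  current frame [-0.01   0.811  0.02 ]
```

View pics/pan3.png

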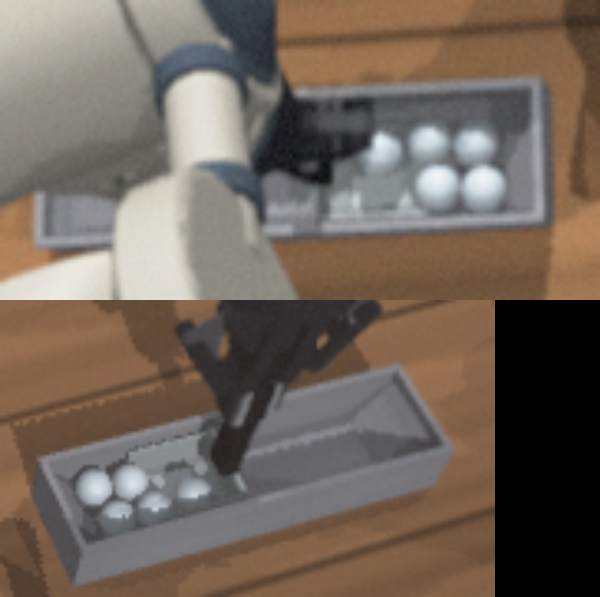

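The picture shows one ball already in the scoop and the other four just ahead of its lip, at the -y end of the pan.

Request:
carry_out:
  rows:
    - {"tx": 0, "ty": 0.06, "tz": 0.03, "rx": 0, "ry": 0, "rz": 0}
    - {"tx": 0, "ty": 0.1, "tz": 0, "rx": 0, "ry": 0, "rz": 0}
    - {"tx": 0, "ty": 0.1, "tz": 0, "rx": 0, "ry": 0, "rz": 0}
    - {"tx": 0, "ty": 0.1, "tz": 0, "rx": 0, "ry": 0, "rz": 0}
    - {"tx": 0, "ty": 0.1, "tz": 0, "rx": 0, "ry": 0, "rz": 0}
    - {"tx": 0, "ty": 0.1, "tz": 0, "rx": 0, "ry": 0, "rz": 0}
    - {"tx": 0, "ty": 0.1, "tz": 0, "rx": 0, "ry": 0, "rz": 0}
    - {"tx": 0, "ty": 0, "tz": 0, "rx": 0, "ry": 0, "rz": 0}

```text
t: 19.95
tcp_pos: [0.5425, 0.2191, 0.0951]
ee_rot: [-0.001, 1.0, -0.013, 0.001]
ft_force: [-2.2, 4.5, 8.5]
width: 0.0132
gripper_force: 62.6
```

Request:
carry_out:
  rows:
    - {"tx": 0, "ty": 0.05, "tz": 0, "rx": 0, "ry": 0, "rz": 0}
    - {"tx": 0, "ty": 0.05, "tz": 0, "rx": 0, "ry": 0, "rz": 0}
    - {"tx": 0, "ty": 0.04, "tz": 0, "rx": 0, "ry": 0, "rz": 0}
    - {"tx": 0, "ty": 0, "tz": 0, "rx": 0, "ry": 0, "rz": 0}

```text
t: 20.35
tcp_pos: [0.5423, 0.2138, 0.0951]
ee_rot: [-0.001, 1.0, -0.013, 0.001]
ft_force: [-1.8, 4.5, 10.6]
width: 0.0134
gripper_force: 62.9
```

```bash
python3 go.py .541 .2115 .0945 -91.5; python3 - <<'E'
from h import *
a=cam('top')['frame'][250:330,100:260,::-1];b=cam('scene')['frame'][150:240,360:510,::-1]
a=cv2.resize(a,None,fx=3.75,fy=3.75); b=cv2.resize(b,None,fx=3.3,fy=3.3); b=np.pad(b,((0,0),(0,600-b.shape[1]),(0,0)))
cv2.imwrite('pics/pan4.png',np.vstack([a,b])[:600])
E
```

```text
t 20.35 p [0.542 0.214 0.095] q [0.273 0.597 1.596 0.001 0.946 1.869] F [-1.81   4.483 10.572] w 0.01342599176629406
turn first, units [-0.019 -0.026  0.004]
shift units: target frame [-0.031  0.058  0.015]  current frame [-0.031  0.058  0.015]
```

View pics/pan4.png

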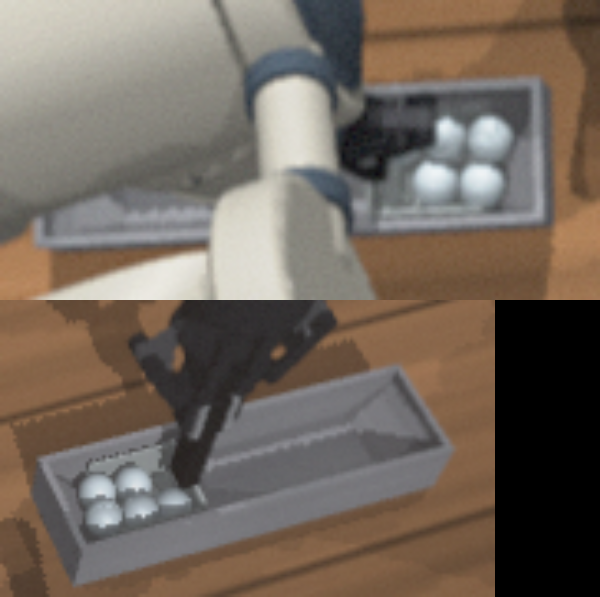

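All five balls are in or at the mouth of the scoop, wedged against the end slope. Next I tilt its front up along the slope.

Request:
carry_out:
  rows:
    - {"tx": 0, "ty": 0, "tz": -0.03, "rx": -0.4, "ry": 0, "rz": 0}
    - {"tx": 0, "ty": 0, "tz": -0.03, "rx": -0.5, "ry": 0, "rz": 0}
    - {"tx": 0, "ty": 0, "tz": -0.03, "rx": -0.5, "ry": 0, "rz": 0}
    - {"tx": 0, "ty": 0, "tz": -0.03, "rx": -0.5, "ry": 0, "rz": 0}
    - {"tx": 0, "ty": 0, "tz": 0, "rx": -0.5, "ry": 0, "rz": 0}
    - {"tx": 0, "ty": 0, "tz": 0, "rx": -0.5, "ry": 0, "rz": 0}
    - {"tx": 0, "ty": 0, "tz": 0, "rx": -0.5, "ry": 0, "rz": 0}
    - {"tx": 0, "ty": 0, "tz": 0, "rx": -0.5, "ry": 0, "rz": 0}
    - {"tx": 0, "ty": 0, "tz": 0, "rx": 0, "ry": 0, "rz": 0}

```text
t: 21.35
tcp_pos: [0.5413, 0.2141, 0.0984]
ee_rot: [0.17, 0.985, -0.012, -0.002]
ft_force: [-0.1, -0.2, -2.8]
width: 0.0136
gripper_force: 60.9
```

```bash
python3 go.py .541 .2115 .22 -91.5 -25; python3 - <<'E'
from h import *
a=cam('top')['frame'][250:330,100:260,::-1];b=cam('scene')['frame'][150:240,360:510,::-1]
a=cv2.resize(a,None,fx=3.75,fy=3.75); b=cv2.resize(b,None,fx=3.3,fy=3.3); b=np.pad(b,((0,0),(0,600-b.shape[1]),(0,0)))
cv2.imwrite('pics/pan5.png',np.vstack([a,b])[:600])
E
```

```text
t 21.35 p [0.541 0.214 0.098] q [ 0.446  0.676  1.47  -0.329  1.176  2.196] F [-0.05  -0.225 -2.756] w 0.013606494866376065
turn first, units [-1.092 -0.004  0.017]
shift units: target frame [-0.007  1.344 -2.728]  current frame [-0.008  1.078 -2.844]
```

View pics/pan5.png

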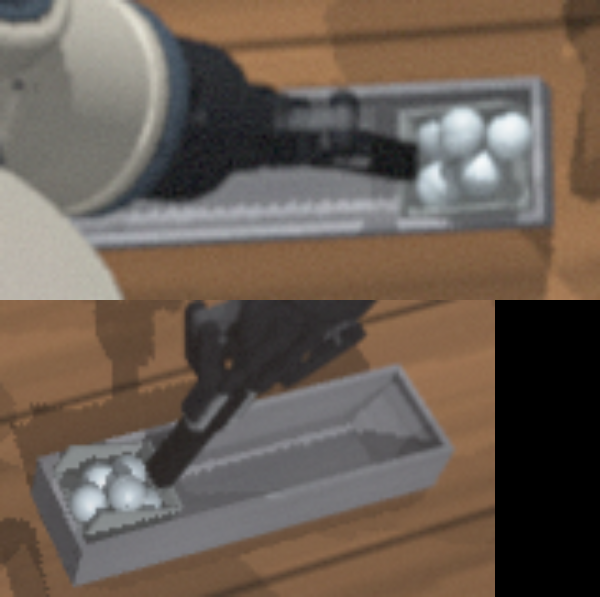

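All five balls are piled inside the tilted scoop. Next I lift it.

Request:
carry_out:
  rows:
    - {"tx": 0, "ty": 0.03, "tz": -0.1, "rx": 0, "ry": 0, "rz": 0}
    - {"tx": 0, "ty": 0.07, "tz": -0.2, "rx": 0, "ry": 0, "rz": 0}
    - {"tx": 0, "ty": 0.11, "tz": -0.3, "rx": 0, "ry": 0, "rz": 0}
    - {"tx": 0, "ty": 0.11, "tz": -0.3, "rx": -0.25, "ry": 0, "rz": 0}
    - {"tx": 0, "ty": 0.13, "tz": -0.3, "rx": -0.25, "ry": 0, "rz": 0}
    - {"tx": 0, "ty": 0.13, "tz": -0.3, "rx": -0.25, "ry": 0, "rz": 0}
    - {"tx": 0, "ty": 0.14, "tz": -0.3, "rx": -0.25, "ry": 0, "rz": 0}
    - {"tx": 0, "ty": 0.14, "tz": -0.3, "rx": 0, "ry": 0, "rz": 0}
    - {"tx": 0, "ty": 0.14, "tz": -0.3, "rx": 0, "ry": 0, "rz": 0}
    - {"tx": 0, "ty": 0.14, "tz": -0.3, "rx": 0, "ry": 0, "rz": 0}
    - {"tx": 0, "ty": 0.14, "tz": -0.3, "rx": 0, "ry": 0, "rz": 0}
    - {"tx": 0, "ty": 0.14, "tz": -0.3, "rx": 0, "ry": 0, "rz": 0}
    - {"tx": 0, "ty": 0.1, "tz": -0.2, "rx": 0, "ry": 0, "rz": 0}
    - {"tx": 0, "ty": 0.05, "tz": -0.1, "rx": 0, "ry": 0, "rz": 0}
    - {"tx": 0, "ty": 0, "tz": 0, "rx": 0, "ry": 0, "rz": 0}

```text
t: 22.95
tcp_pos: [0.5416, 0.2106, 0.2565]
ee_rot: [0.212, 0.977, -0.013, -0.002]
ft_force: [0.9, 0.3, -2.5]
width: 0.0131
gripper_force: 60.9
```

```bash
python3 go.py .618 -.16 .275 -91.5 -25
```

```text
t 22.95 p [0.542 0.211 0.257] q [ 0.478  0.53   1.292 -0.372  1.538  2.129] F [ 0.87   0.323 -2.491] w 0.013094006064031074
turn first, units [-0.104 -0.006 -0.002]
shift units: target frame [2.153 8.545 3.474]  current frame [2.153 8.575 3.398]
```

```bash
python3 go.py .6185 -.215 .26 -91.5 -25
```

```text
t 22.95 p [0.542 0.211 0.257] q [ 0.478  0.53   1.292 -0.372  1.538  2.129] F [ 0.87   0.323 -2.491] w 0.013094006064031074
turn first, units [-0.104 -0.006 -0.002]
shift units: target frame [2.202 9.632 4.395]  current frame [2.201 9.671 4.309]
```

Request:
carry_out:
  rows:
    - {"tx": 0.03, "ty": 0.11, "tz": 0.05, "rx": 0, "ry": 0, "rz": 0}
    - {"tx": 0.06, "ty": 0.28, "tz": 0.12, "rx": 0, "ry": 0, "rz": 0}
    - {"tx": 0.1, "ty": 0.44, "tz": 0.2, "rx": 0, "ry": 0, "rz": 0}
    - {"tx": 0.13, "ty": 0.55, "tz": 0.25, "rx": 0, "ry": 0, "rz": 0}
    - {"tx": 0.13, "ty": 0.55, "tz": 0.25, "rx": 0, "ry": 0, "rz": 0}
    - {"tx": 0.13, "ty": 0.55, "tz": 0.25, "rx": 0, "ry": 0, "rz": 0}
    - {"tx": 0.13, "ty": 0.55, "tz": 0.25, "rx": 0, "ry": 0, "rz": 0}
    - {"tx": 0.13, "ty": 0.55, "tz": 0.25, "rx": 0, "ry": 0, "rz": 0}
    - {"tx": 0.13, "ty": 0.55, "tz": 0.25, "rx": 0, "ry": 0, "rz": 0}
    - {"tx": 0.13, "ty": 0.55, "tz": 0.25, "rx": 0, "ry": 0, "rz": 0}
    - {"tx": 0.13, "ty": 0.55, "tz": 0.25, "rx": 0, "ry": 0, "rz": 0}
    - {"tx": 0.13, "ty": 0.55, "tz": 0.24, "rx": 0, "ry": 0, "rz": 0}
    - {"tx": 0.13, "ty": 0.55, "tz": 0.24, "rx": 0, "ry": 0, "rz": 0}
    - {"tx": 0.13, "ty": 0.55, "tz": 0.24, "rx": 0, "ry": 0, "rz": 0}
    - {"tx": 0.12, "ty": 0.55, "tz": 0.24, "rx": 0, "ry": 0, "rz": 0}
    - {"tx": 0.12, "ty": 0.55, "tz": 0.24, "rx": 0, "ry": 0, "rz": 0}
    - {"tx": 0.12, "ty": 0.55, "tz": 0.24, "rx": 0, "ry": 0, "rz": 0}
    - {"tx": 0.12, "ty": 0.55, "tz": 0.24, "rx": 0, "ry": 0, "rz": 0}
    - {"tx": 0.08, "ty": 0.38, "tz": 0.17, "rx": 0, "ry": 0, "rz": 0}
    - {"tx": 0.04, "ty": 0.18, "tz": 0.08, "rx": 0, "ry": 0, "rz": 0}

```text
t: 24.95
tcp_pos: [0.6187, -0.2156, 0.2591]
ee_rot: [0.212, 0.977, -0.013, -0.003]
ft_force: [0.6, 0.6, -2.7]
width: 0.0135
gripper_force: 60.9
```

```bash
python3 go.py .6185 -.215 .26 -91.5 -25; python3 - <<'E'
from h import *
a=cam('top')['frame'][150:350,60:500,::-1];b=cam('scene')['frame'][150:350,140:520,::-1]
a=cv2.resize(a,None,fx=1.45,fy=1.45); b=cv2.resize(b,None,fx=1.5,fy=1.5); b=np.pad(b,((0,0),(0,a.shape[1]-b.shape[1]),(0,0)))
cv2.imwrite('pics/pour1.png',np.vstack([a,b])[:600])
E
```

```text
t 24.95 p [ 0.619 -0.216  0.259] q [-0.218  0.499  1.342 -0.444  1.247  1.513] F [ 0.604  0.564 -2.713] w 0.013473077989171614
turn first, units [-0.098  0.015 -0.011]
shift units: target frame [-0.005 -0.005 -0.028]  current frame [-0.005 -0.005 -0.028]
```

View pics/pour1.png

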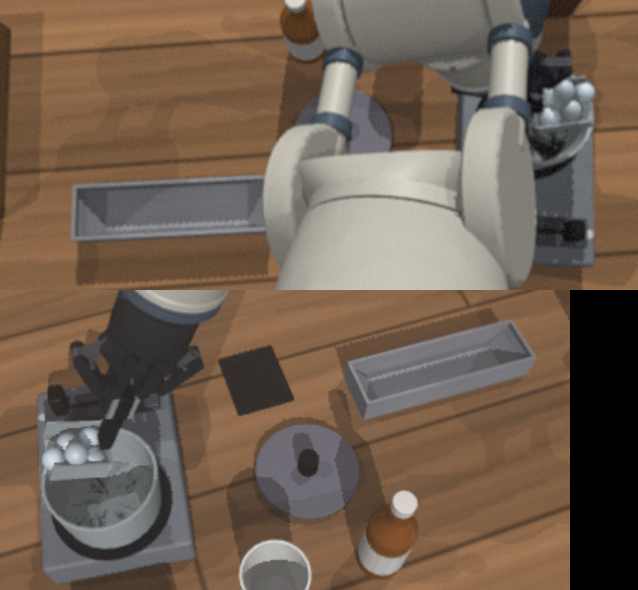

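The pan is empty and all five balls are in the scoop over the hopper. Next I pour.

Request:
carry_out:
  rows:
    - {"tx": 0, "ty": 0, "tz": 0, "rx": 0.5, "ry": 0, "rz": 0}
    - {"tx": 0, "ty": 0, "tz": 0, "rx": 0.8, "ry": 0, "rz": 0}
    - {"tx": 0, "ty": 0, "tz": 0, "rx": 0.8, "ry": 0, "rz": 0}
    - {"tx": 0, "ty": 0, "tz": 0, "rx": 0.8, "ry": 0, "rz": 0}
    - {"tx": 0, "ty": 0, "tz": 0, "rx": 0.8, "ry": 0, "rz": 0}
    - {"tx": 0, "ty": 0, "tz": 0, "rx": 0.8, "ry": 0, "rz": 0}
    - {"tx": 0, "ty": 0, "tz": 0, "rx": 0.8, "ry": 0, "rz": 0}
    - {"tx": 0, "ty": 0, "tz": 0, "rx": 0.8, "ry": 0, "rz": 0}
    - {"tx": 0, "ty": 0.1, "tz": -0.04, "rx": 0.8, "ry": 0, "rz": 0}
    - {"tx": 0, "ty": 0.1, "tz": -0.04, "rx": 0.8, "ry": 0, "rz": 0}
    - {"tx": 0, "ty": 0.1, "tz": -0.04, "rx": 0.8, "ry": 0, "rz": 0}
    - {"tx": 0, "ty": 0.1, "tz": -0.05, "rx": 0.8, "ry": 0, "rz": 0}
    - {"tx": 0, "ty": 0.1, "tz": -0.06, "rx": 0.8, "ry": 0, "rz": 0}
    - {"tx": 0, "ty": 0.1, "tz": -0.06, "rx": 0.8, "ry": 0, "rz": 0}
    - {"tx": 0, "ty": 0.1, "tz": -0.06, "rx": 0.8, "ry": 0, "rz": 0}
    - {"tx": 0, "ty": 0.1, "tz": -0.07, "rx": 0.8, "ry": 0, "rz": 0}
    - {"tx": 0, "ty": 0.1, "tz": -0.08, "rx": 0.8, "ry": 0, "rz": 0}
    - {"tx": 0, "ty": 0.08, "tz": -0.08, "rx": 0.8, "ry": 0, "rz": 0}
    - {"tx": 0, "ty": 0, "tz": 0, "rx": 0.5, "ry": 0, "rz": 0}
    - {"tx": 0, "ty": 0, "tz": 0, "rx": 0, "ry": 0, "rz": 0}

```text
t: 27.05
tcp_pos: [0.6178, -0.259, 0.2629]
ee_rot: [-0.412, 0.911, -0.012, 0.004]
ft_force: [0.3, 0.7, -2.3]
width: 0.0132
gripper_force: 61.1
```

```bash
python3 go.py .6185 -.215 .27 -91.5 0; python3 - <<'E'
from h import *
a=cam('top')['frame'][150:350,60:500,::-1];b=cam('scene')['frame'][150:350,140:520,::-1]
a=cv2.resize(a,None,fx=1.45,fy=1.45); b=cv2.resize(b,None,fx=1.5,fy=1.5); b=np.pad(b,((0,0),(0,a.shape[1]-b.shape[1]),(0,0)))
cv2.imwrite('pics/pour2.png',np.vstack([a,b])[:600])
E
```

```text
t 27.05 p [ 0.618 -0.259  0.263] q [-0.77   0.817  0.921  0.642  1.974  0.909] F [ 0.32   0.74  -2.278] w 0.013190284937993917
turn first, units [-9.724  0.028 -0.013]
shift units: target frame [-0.011 -1.101 -0.177]  current frame [-0.011 -0.861  0.709]
```

View pics/pour2.png

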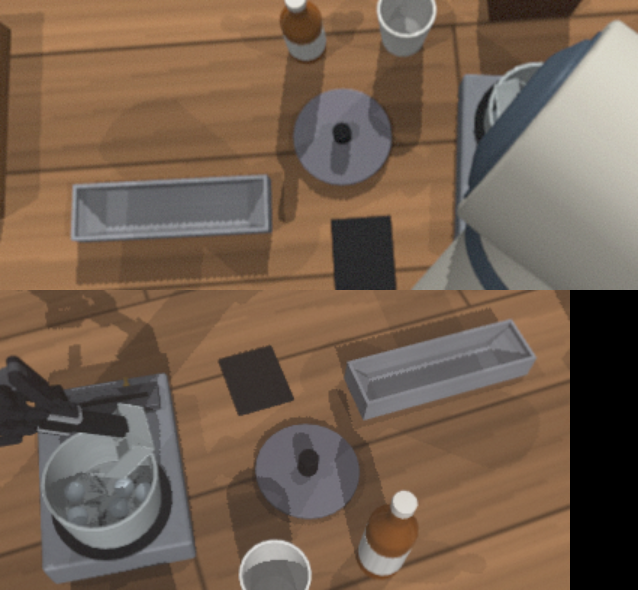

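The balls are in the hopper, with none stray. Next I raise the scoop, level it and return it to the mat.

Request:
carry_out:
  rows:
    - {"tx": 0, "ty": -0.38, "tz": -0.33, "rx": 0, "ry": 0, "rz": 0}
    - {"tx": 0, "ty": -0.38, "tz": -0.33, "rx": 0, "ry": 0, "rz": 0}
    - {"tx": 0, "ty": 0, "tz": 0, "rx": -0.72, "ry": 0, "rz": 0}
    - {"tx": 0, "ty": 0, "tz": 0, "rx": -1, "ry": 0, "rz": 0}
    - {"tx": 0, "ty": 0, "tz": 0, "rx": -1, "ry": 0, "rz": 0}
    - {"tx": 0, "ty": 0, "tz": 0, "rx": -1, "ry": 0, "rz": 0}
    - {"tx": 0, "ty": 0, "tz": 0, "rx": -1, "ry": 0, "rz": 0}
    - {"tx": 0, "ty": 0, "tz": 0, "rx": -1, "ry": 0, "rz": 0}
    - {"tx": 0, "ty": 0, "tz": 0, "rx": -1, "ry": 0, "rz": 0}
    - {"tx": 0, "ty": 0, "tz": 0, "rx": -1, "ry": 0, "rz": 0}
    - {"tx": 0, "ty": 0, "tz": 0, "rx": -1, "ry": 0, "rz": 0}
    - {"tx": 0, "ty": 0, "tz": 0, "rx": -1, "ry": 0, "rz": 0}
    - {"tx": 0, "ty": 0, "tz": 0, "rx": 0, "ry": 0, "rz": 0}

```text
t: 28.45
tcp_pos: [0.6187, -0.2566, 0.308]
ee_rot: [0.002, 1.0, -0.012, 0.002]
ft_force: [-0.0, -0.2, -2.2]
width: 0.0132
gripper_force: 61.0
```

```bash
python3 go.py .434 -.003 .25 -91.5 0
```

```text
t 28.45 p [ 0.619 -0.257  0.308] q [-0.481  0.502  1.117 -0.002  1.517  1.114] F [-0.042 -0.24  -2.178] w 0.013213843770887366
turn first, units [ 0.053 -0.046  0.023]
shift units: target frame [-4.783 -6.217  1.451]  current frame [-4.777 -6.233  1.403]
```

Request:
carry_out:
  rows:
    - {"tx": -0.3, "ty": -0.5, "tz": 0, "rx": 0.05, "ry": -0.05, "rz": 0.02}
    - {"tx": -0.5, "ty": -0.7, "tz": 0, "rx": 0, "ry": 0, "rz": 0}
    - {"tx": -0.6, "ty": -0.75, "tz": 0.1, "rx": 0, "ry": 0, "rz": 0}
    - {"tx": -0.6, "ty": -0.75, "tz": 0.2, "rx": 0, "ry": 0, "rz": 0}
    - {"tx": -0.6, "ty": -0.75, "tz": 0.2, "rx": 0, "ry": 0, "rz": 0}
    - {"tx": -0.6, "ty": -0.75, "tz": 0.2, "rx": 0, "ry": 0, "rz": 0}
    - {"tx": -0.6, "ty": -0.75, "tz": 0.2, "rx": 0, "ry": 0, "rz": 0}
    - {"tx": -0.5, "ty": -0.7, "tz": 0.2, "rx": 0, "ry": 0, "rz": 0}
    - {"tx": -0.4, "ty": -0.5, "tz": 0.2, "rx": 0, "ry": 0, "rz": 0}
    - {"tx": 0, "ty": 0, "tz": 0, "rx": 0, "ry": 0, "rz": 0}

```text
t: 29.45
tcp_pos: [0.4346, -0.0054, 0.2545]
ee_rot: [-0.003, 1.0, -0.014, -0.003]
ft_force: [0.0, 0.2, -2.8]
width: 0.0129
gripper_force: 60.9
```

Request:
carry_out:
  rows:
    - {"tx": 0, "ty": 0, "tz": 0, "rx": 0, "ry": 0, "rz": -0.7}
    - {"tx": 0, "ty": 0, "tz": 0, "rx": 0, "ry": 0, "rz": -1}
    - {"tx": 0, "ty": 0, "tz": 0, "rx": 0, "ry": 0, "rz": -1}
    - {"tx": 0, "ty": 0, "tz": 0, "rx": 0, "ry": 0, "rz": -1}
    - {"tx": 0, "ty": 0, "tz": 0, "rx": 0, "ry": 0, "rz": -1}
    - {"tx": 0, "ty": 0, "tz": 0, "rx": 0, "ry": 0, "rz": -1}
    - {"tx": 0, "ty": 0, "tz": 0, "rx": 0, "ry": 0, "rz": -1}
    - {"tx": 0, "ty": 0, "tz": 0, "rx": 0, "ry": 0, "rz": -1}
    - {"tx": 0, "ty": 0, "tz": 0, "rx": 0, "ry": 0, "rz": -1}
    - {"tx": 0, "ty": 0, "tz": 0, "rx": 0, "ry": 0, "rz": -1}
    - {"tx": 0, "ty": 0, "tz": 0, "rx": 0, "ry": 0, "rz": -1}
    - {"tx": 0, "ty": 0, "tz": 0, "rx": 0, "ry": 0, "rz": -1}
    - {"tx": 0, "ty": 0, "tz": 0, "rx": 0, "ry": 0, "rz": -1}
    - {"tx": 0, "ty": 0, "tz": 0, "rx": 0, "ry": 0, "rz": -1}
    - {"tx": 0, "ty": 0, "tz": 0, "rx": 0, "ry": 0, "rz": -1}
    - {"tx": 0, "ty": 0, "tz": 0, "rx": 0, "ry": 0, "rz": -1}
    - {"tx": 0, "ty": 0, "tz": 0, "rx": 0, "ry": 0, "rz": 0}

```text
t: 31.15
tcp_pos: [0.4376, -0.0079, 0.2551]
ee_rot: [-0.002, 0.783, 0.622, 0.0]
ft_force: [-0.5, -0.3, -3.0]
width: 0.0134
gripper_force: 61.0
```

```bash
python3 go.py .434 -.003 .0945 -13.1 0
```

```text
t 31.15 p [ 0.438 -0.008  0.255] q [-0.158  0.203  1.744  0.004  1.198  0.07 ] F [-0.479 -0.338 -2.99 ] w 0.013414041477138613
turn first, units [-0.041 -0.04   0.001]
shift units: target frame [ 0.1   -0.115  4.015]  current frame [ 0.086 -0.101  4.015]
```

Request:
carry_out:
  rows:
    - {"tx": 0.1, "ty": -0.11, "tz": 0.4, "rx": -0.04, "ry": -0.04, "rz": 0}
    - {"tx": 0, "ty": 0, "tz": 0.7, "rx": 0, "ry": 0, "rz": 0}
    - {"tx": 0, "ty": 0, "tz": 0.7, "rx": 0, "ry": 0, "rz": 0}
    - {"tx": 0, "ty": 0, "tz": 0.7, "rx": 0, "ry": 0, "rz": 0}
    - {"tx": 0, "ty": 0, "tz": 0.6, "rx": 0, "ry": 0, "rz": 0}
    - {"tx": 0, "ty": 0, "tz": 0.4, "rx": 0, "ry": 0, "rz": 0}
    - {"tx": 0, "ty": 0, "tz": 0.3, "rx": 0, "ry": 0, "rz": 0}
    - {"tx": 0, "ty": 0, "tz": 0.15, "rx": 0, "ry": 0, "rz": 0}
    - {"tx": 0, "ty": 0, "tz": 0.03, "rx": 0, "ry": 0, "rz": 0}
    - {"tx": 0, "ty": 0, "tz": 0, "rx": 0, "ry": 0, "rz": 0}

```text
t: 32.15
tcp_pos: [0.4335, -0.0031, 0.0952]
ee_rot: [0.0, 0.784, 0.621, -0.001]
ft_force: [0.7, 0.2, -1.7]
width: 0.0133
gripper_force: 61.0
```

Request:
carry_out:
  rows:
    - {"tx": 0, "ty": 0, "tz": 0.03, "rx": 0, "ry": 0, "rz": 0}
    - {"tx": 0, "ty": 0, "tz": 0, "rx": 0, "ry": 0, "rz": 0}

```text
t: 32.35
tcp_pos: [0.4334, -0.003, 0.0941]
ee_rot: [0.0, 0.783, 0.622, -0.001]
ft_force: [-0.2, -1.1, 1.1]
width: 0.013
gripper_force: 61.7
```

Request:
carry_out:
  rows:
    - {"tx": 0, "ty": 0, "tz": 0, "rx": 0, "ry": 0, "rz": 0}
    - {"tx": 0, "ty": 0, "tz": 0, "rx": 0, "ry": 0, "rz": 0}
    - {"tx": 0, "ty": 0, "tz": 0, "rx": 0, "ry": 0, "rz": 0}
    - {"tx": 0, "ty": 0, "tz": 0, "rx": 0, "ry": 0, "rz": 0}
    - {"tx": 0, "ty": 0, "tz": -0.3, "rx": 0, "ry": 0, "rz": 0}
    - {"tx": 0, "ty": 0, "tz": -0.7, "rx": 0, "ry": 0, "rz": 0}
    - {"tx": 0, "ty": 0, "tz": -0.8, "rx": 0, "ry": 0, "rz": 0}
    - {"tx": 0, "ty": 0, "tz": -0.8, "rx": 0, "ry": 0, "rz": 0}
    - {"tx": 0, "ty": 0, "tz": -0.8, "rx": 0, "ry": 0, "rz": 0}
    - {"tx": 0, "ty": 0, "tz": 0, "rx": 0, "ry": 0, "rz": 0}
  grip: 0.3

```text
t: 33.35
tcp_pos: [0.435, -0.0029, 0.2331]
ee_rot: [0.002, 0.783, 0.622, 0.001]
ft_force: [0.5, -0.0, -1.1]
width: 0.0557
gripper_force: 0.0
```

```bash
cat > lid.py <<'E'
from m import *
for n,c,H,b in (('T',T,HT,(235,185,110,110)),('S',S,HS,(290,225,100,90))):
    m=np.zeros((480,640),np.uint8);x,y,w,h=b;m[y:y+h,x:x+w]=bl(H)[y:y+h,x:x+w]
    k=max(cv2.findContours(m,0,1)[0],key=cv2.contourArea); e=cv2.fitEllipse(cv2.convexHull(k)); print('lid',n,cv2.contourArea(k),e[1],onz(c,e[0],.014))
E
python3 lid.py | grep ^lid; python3 go.py .636 .0065 .15 -13.1
```

```text
lid T 3200.5 (63.42205810546875, 66.56340789794922) [0.634  0.0079 0.014 ]
lid S 3166.0 (61.71328353881836, 68.18997192382812) [0.6391 0.0057 0.014 ]
t 33.45 p [ 0.433 -0.003  0.23 ] q [-0.143  0.227  1.793 -0.002  1.122  0.086] F [-0.027 -0.131 -0.554] w 0.05558192406194163
turn first, units [0.001 0.019 0.001]
shift units: target frame [1.373 4.881 1.999]  current frame [1.376 4.881 1.997]
```

Request:
carry_out:
  rows:
    - {"tx": 0.2, "ty": 0.6, "tz": 0, "rx": 0, "ry": 0, "rz": 0}
    - {"tx": 0.2, "ty": 0.8, "tz": 0, "rx": 0, "ry": 0, "rz": 0}
    - {"tx": 0.2, "ty": 0.8, "tz": 0.1, "rx": 0, "ry": 0, "rz": 0}
    - {"tx": 0.2, "ty": 0.8, "tz": 0.3, "rx": 0, "ry": 0, "rz": 0}
    - {"tx": 0.2, "ty": 0.8, "tz": 0.4, "rx": 0, "ry": 0, "rz": 0}
    - {"tx": 0.2, "ty": 0.7, "tz": 0.6, "rx": 0, "ry": 0, "rz": 0}
    - {"tx": 0.18, "ty": 0.4, "tz": 0.6, "rx": 0, "ry": 0, "rz": 0}
    - {"tx": 0, "ty": 0, "tz": 0, "rx": 0, "ry": 0, "rz": 0}
    - {"tx": 0, "ty": 0, "tz": 0, "rx": 0, "ry": 0, "rz": 0}

```text
t: 34.35
tcp_pos: [0.6354, 0.0066, 0.1475]
ee_rot: [-0.001, 0.783, 0.622, -0.002]
ft_force: [-0.0, 0.1, -0.6]
width: 0.0554
gripper_force: 0.0
```

```bash
python3 go.py .6365 .0068 .022 -13.1
```

```text
t 34.35 p [0.635 0.007 0.148] q [-0.083  0.595  1.407 -0.002  1.144  0.146] F [-0.001  0.068 -0.558] w 0.055417485515123946
turn first, units [-0.053  0.026  0.003]
shift units: target frame [0.01  0.025 3.138]  current frame [0.018 0.039 3.138]
```

Request:
carry_out:
  rows:
    - {"tx": 0.01, "ty": 0.03, "tz": 0.5, "rx": -0.05, "ry": 0.03, "rz": 0}
    - {"tx": 0, "ty": 0, "tz": 0.7, "rx": 0, "ry": 0, "rz": 0}
    - {"tx": 0, "ty": 0, "tz": 0.7, "rx": 0, "ry": 0, "rz": 0}
    - {"tx": 0, "ty": 0, "tz": 0.6, "rx": 0, "ry": 0, "rz": 0}
    - {"tx": 0, "ty": 0, "tz": 0.4, "rx": 0, "ry": 0, "rz": 0}
    - {"tx": 0, "ty": 0, "tz": 0.2, "rx": 0, "ry": 0, "rz": 0}
    - {"tx": 0, "ty": 0, "tz": 0, "rx": 0, "ry": 0, "rz": 0}
    - {"tx": 0, "ty": 0, "tz": 0, "rx": 0, "ry": 0, "rz": 0}

```text
t: 35.15
tcp_pos: [0.6384, 0.0065, 0.0263]
ee_rot: [0.001, 0.783, 0.622, 0.002]
ft_force: [-0.0, -0.1, 1.1]
width: 0.0557
gripper_force: 0.0
```

Request:
carry_out:
  rows:
    - {"tx": 0, "ty": 0, "tz": 0, "rx": 0, "ry": 0, "rz": 0}
    - {"tx": 0, "ty": 0, "tz": 0, "rx": 0, "ry": 0, "rz": 0}
    - {"tx": 0, "ty": 0, "tz": 0, "rx": 0, "ry": 0, "rz": 0}
    - {"tx": 0, "ty": 0, "tz": 0, "rx": 0, "ry": 0, "rz": 0}
    - {"tx": 0, "ty": 0, "tz": 0, "rx": 0, "ry": 0, "rz": 0}
    - {"tx": 0, "ty": 0, "tz": 0, "rx": 0, "ry": 0, "rz": 0}
  grip: -0.6

```text
t: 35.75
tcp_pos: [0.6384, 0.0066, 0.0264]
ee_rot: [0.001, 0.783, 0.622, 0.002]
ft_force: [-2.9, 0.5, 10.5]
width: 0.0262
gripper_force: 58.4
```

Request:
carry_out:
  rows:
    - {"tx": 0, "ty": 0, "tz": -0.2, "rx": 0, "ry": 0, "rz": 0}
    - {"tx": 0, "ty": 0, "tz": -0.5, "rx": 0, "ry": 0, "rz": 0}
    - {"tx": 0, "ty": 0, "tz": -0.8, "rx": 0, "ry": 0, "rz": 0}
    - {"tx": 0, "ty": 0, "tz": -0.8, "rx": 0, "ry": 0, "rz": 0}
    - {"tx": 0, "ty": 0, "tz": -0.8, "rx": 0, "ry": 0, "rz": 0}
    - {"tx": 0, "ty": 0, "tz": -0.8, "rx": 0, "ry": 0, "rz": 0}
    - {"tx": 0, "ty": 0, "tz": -0.8, "rx": 0, "ry": 0, "rz": 0}
    - {"tx": 0, "ty": 0, "tz": -0.3, "rx": 0, "ry": 0, "rz": 0}
    - {"tx": 0, "ty": 0, "tz": 0, "rx": 0, "ry": 0, "rz": 0}

```text
t: 36.65
tcp_pos: [0.6381, 0.0065, 0.2269]
ee_rot: [0.002, 0.783, 0.622, 0.002]
ft_force: [0.3, -0.8, -2.4]
width: 0.026
gripper_force: 59.4
```

```bash
python3 go.py .620 -.261 .2 -13.1
```

```text
t 36.65 p [0.638 0.007 0.227] q [-0.083  0.513  1.322  0.     1.3    0.145] F [ 0.283 -0.829 -2.388] w 0.02596176673763661
turn first, units [ 0.071 -0.015  0.001]
shift units: target frame [-6.617  1.075  0.674]  current frame [-6.618  1.07   0.672]
```

Request:
carry_out:
  rows:
    - {"tx": -0.3, "ty": 0.05, "tz": 0, "rx": 0.07, "ry": 0, "rz": 0}
    - {"tx": -0.6, "ty": 0.1, "tz": 0, "rx": 0, "ry": 0, "rz": 0}
    - {"tx": -0.8, "ty": 0.13, "tz": 0, "rx": 0, "ry": 0, "rz": 0}
    - {"tx": -0.8, "ty": 0.13, "tz": 0, "rx": 0, "ry": 0, "rz": 0}
    - {"tx": -0.8, "ty": 0.13, "tz": 0, "rx": 0, "ry": 0, "rz": 0}
    - {"tx": -0.8, "ty": 0.13, "tz": 0, "rx": 0, "ry": 0, "rz": 0}
    - {"tx": -0.8, "ty": 0.13, "tz": 0, "rx": 0, "ry": 0, "rz": 0}
    - {"tx": -0.8, "ty": 0.13, "tz": 0, "rx": 0, "ry": 0, "rz": 0}
    - {"tx": -0.6, "ty": 0.1, "tz": 0, "rx": 0, "ry": 0, "rz": 0}
    - {"tx": -0.32, "ty": 0.04, "tz": 0, "rx": 0, "ry": 0, "rz": 0}
    - {"tx": 0, "ty": 0, "tz": 0, "rx": 0, "ry": 0, "rz": 0}
    - {"tx": 0, "ty": 0, "tz": 0, "rx": 0, "ry": 0, "rz": 0}

```text
t: 37.85
tcp_pos: [0.6187, -0.2605, 0.2239]
ee_rot: [-0.002, 0.783, 0.622, -0.001]
ft_force: [-0.2, 1.0, -2.1]
width: 0.0259
gripper_force: 59.3
```

```bash
python3 go.py .620 -.261 .165 -13.1; python3 - <<'E'
from h import *
a=cam('top')['frame'][150:350,320:500,::-1];b=cam('scene')['frame'][170:350,140:300,::-1]
a=cv2.resize(a,None,fx=2,fy=2); b=cv2.resize(b,None,fx=2.2222,fy=2.2222)
cv2.imwrite('pics/lid1.png',np.hstack([a,b[:400]]))
E
```

```text
t 37.85 p [ 0.619 -0.26   0.224] q [-0.488  0.569  1.225  0.     1.352 -0.259] F [-0.166  1.021 -2.148] w 0.02586700378920849
turn first, units [-0.054 -0.018 -0.001]
shift units: target frame [-0.005  0.035  1.472]  current frame [-0.008  0.042  1.472]
```

View pics/lid1.png

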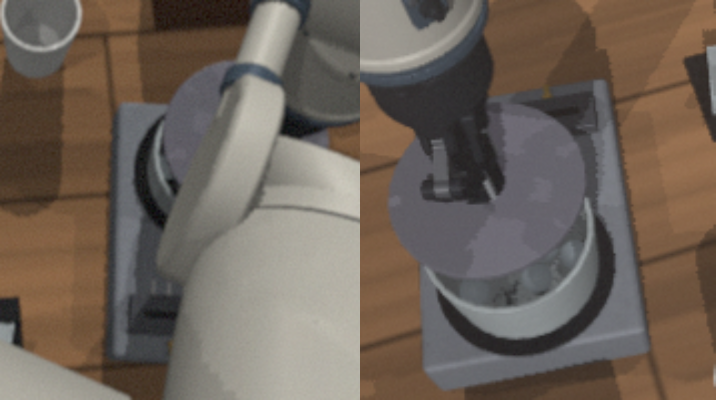

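The lid is held level over the hopper, with the ice inside. Next I lower it.

Request:
carry_out:
  rows:
    - {"tx": 0, "ty": 0.03, "tz": 0.3, "rx": -0.04, "ry": 0, "rz": 0}
    - {"tx": 0, "ty": 0, "tz": 0.4, "rx": 0, "ry": 0, "rz": 0}
    - {"tx": 0, "ty": 0, "tz": 0.3, "rx": 0, "ry": 0, "rz": 0}
    - {"tx": 0, "ty": 0, "tz": 0.2, "rx": 0, "ry": 0, "rz": 0}
    - {"tx": 0, "ty": 0, "tz": 0.1, "rx": 0, "ry": 0, "rz": 0}
    - {"tx": 0, "ty": 0, "tz": 0.1, "rx": 0, "ry": 0, "rz": 0}
    - {"tx": 0, "ty": 0, "tz": 0, "rx": 0, "ry": 0, "rz": 0}
    - {"tx": 0, "ty": 0, "tz": 0, "rx": 0, "ry": 0, "rz": 0}

```text
t: 38.75
tcp_pos: [0.6204, -0.2614, 0.1692]
ee_rot: [0.0, 0.783, 0.622, 0.001]
ft_force: [-0.5, -1.0, -1.4]
width: 0.0261
gripper_force: 59.3
```

Request:
carry_out:
  rows:
    - {"tx": 0, "ty": 0, "tz": 0.1, "rx": 0, "ry": 0, "rz": 0}
    - {"tx": 0, "ty": 0, "tz": 0.05, "rx": 0, "ry": 0, "rz": 0}
    - {"tx": 0, "ty": 0, "tz": 0.05, "rx": 0, "ry": 0, "rz": 0}
    - {"tx": 0, "ty": 0, "tz": 0, "rx": 0, "ry": 0, "rz": 0}

```text
t: 39.15
tcp_pos: [0.6201, -0.2612, 0.1605]
ee_rot: [-0.0, 0.783, 0.622, 0.0]
ft_force: [-0.0, -0.1, -2.1]
width: 0.026
gripper_force: 59.3
```

Request:
carry_out:
  rows:
    - {"tx": 0, "ty": 0, "tz": 0.03, "rx": 0, "ry": 0, "rz": 0}
    - {"tx": 0, "ty": 0, "tz": 0.03, "rx": 0, "ry": 0, "rz": 0}
    - {"tx": 0, "ty": 0, "tz": 0, "rx": 0, "ry": 0, "rz": 0}

```text
t: 39.45
tcp_pos: [0.6203, -0.2613, 0.1588]
ee_rot: [0.0, 0.783, 0.622, 0.001]
ft_force: [-2.5, 0.0, 3.2]
width: 0.0262
gripper_force: 59.9
```

Request:
carry_out:
  rows:
    - {"tx": 0, "ty": 0, "tz": 0.03, "rx": 0, "ry": 0, "rz": 0}
    - {"tx": 0, "ty": 0, "tz": 0, "rx": 0, "ry": 0, "rz": 0}

```text
t: 39.65
tcp_pos: [0.6204, -0.2613, 0.1587]
ee_rot: [0.0, 0.783, 0.622, 0.001]
ft_force: [-7.0, 2.3, 16.8]
width: 0.026
gripper_force: 61.3
```

Request:
carry_out:
  rows:
    - {"tx": 0, "ty": 0, "tz": -0.03, "rx": 0, "ry": 0, "rz": 0}
    - {"tx": 0, "ty": 0, "tz": 0, "rx": 0, "ry": 0, "rz": 0}
    - {"tx": 0, "ty": 0, "tz": 0, "rx": 0, "ry": 0, "rz": 0}
    - {"tx": 0, "ty": 0, "tz": 0, "rx": 0, "ry": 0, "rz": 0}
    - {"tx": 0, "ty": 0, "tz": -0.3, "rx": 0, "ry": 0, "rz": 0}
    - {"tx": 0, "ty": 0, "tz": -0.6, "rx": 0, "ry": 0, "rz": 0}
    - {"tx": 0, "ty": 0, "tz": -0.8, "rx": 0, "ry": 0, "rz": 0}
    - {"tx": 0, "ty": 0, "tz": -0.8, "rx": 0, "ry": 0, "rz": 0}
    - {"tx": 0, "ty": 0, "tz": 0, "rx": 0, "ry": 0, "rz": 0}
  grip: 0.3

```text
t: 40.55
tcp_pos: [0.622, -0.2623, 0.2642]
ee_rot: [0.004, 0.783, 0.622, 0.002]
ft_force: [0.7, -0.3, 0.2]
width: 0.0554
gripper_force: 0.0
```

Request:
carry_out:
  rows:
    - {"tx": 0, "ty": -0.5, "tz": 0, "rx": 0, "ry": 0, "rz": 0}
    - {"tx": 0, "ty": -0.8, "tz": 0, "rx": 0, "ry": 0, "rz": 0}
    - {"tx": 0, "ty": -0.8, "tz": 0, "rx": 0, "ry": 0, "rz": 0.84}
    - {"tx": 0, "ty": 0, "tz": 0, "rx": 0, "ry": 0, "rz": 1}
    - {"tx": 0, "ty": 0, "tz": 0, "rx": 0, "ry": 0, "rz": 1}
    - {"tx": 0, "ty": 0, "tz": 0, "rx": 0, "ry": 0, "rz": 1}
    - {"tx": 0, "ty": 0, "tz": 0, "rx": 0, "ry": 0, "rz": 1}
    - {"tx": 0, "ty": 0, "tz": 0, "rx": 0, "ry": 0, "rz": 1}
    - {"tx": 0, "ty": 0, "tz": 0, "rx": 0, "ry": 0, "rz": 1}
    - {"tx": 0, "ty": 0, "tz": 0, "rx": 0, "ry": 0, "rz": 1}
    - {"tx": 0, "ty": 0, "tz": 0, "rx": 0, "ry": 0, "rz": 1}
    - {"tx": 0, "ty": 0, "tz": 0, "rx": 0, "ry": 0, "rz": 1}
    - {"tx": 0, "ty": 0, "tz": 0, "rx": 0, "ry": 0, "rz": 1}
    - {"tx": 0, "ty": 0, "tz": 0, "rx": 0, "ry": 0, "rz": 1}
    - {"tx": 0, "ty": 0, "tz": 0, "rx": 0, "ry": 0, "rz": 1}
    - {"tx": 0, "ty": 0, "tz": 0, "rx": 0, "ry": 0, "rz": 1}
    - {"tx": 0, "ty": 0, "tz": 0, "rx": 0, "ry": 0, "rz": 1}
    - {"tx": 0, "ty": 0, "tz": 0, "rx": 0, "ry": 0, "rz": 1}
    - {"tx": 0, "ty": 0, "tz": 0, "rx": 0, "ry": 0, "rz": 1}
    - {"tx": 0, "ty": 0, "tz": 0, "rx": 0, "ry": 0, "rz": 0}

```text
t: 42.55
tcp_pos: [0.5384, -0.2423, 0.2587]
ee_rot: [-0.0, 0.998, -0.064, 0.0]
ft_force: [-0.1, -0.3, 0.6]
width: 0.0553
gripper_force: 0.0
```

```bash
python3 go.py .4654 -.2966 .2 -97.3
```

```text
t 42.55 p [ 0.538 -0.242  0.259] q [-0.524  0.419  1.397  0.001  1.325  1.175] F [-0.145 -0.303  0.555] w 0.05526745095777412
turn first, units [-0.008 -0.008 -0.018]
shift units: target frame [-1.637  1.58   1.469]  current frame [-1.635  1.583  1.466]
```

Request:
carry_out:
  rows:
    - {"tx": -0.4, "ty": 0.4, "tz": 0, "rx": 0, "ry": 0, "rz": 0}
    - {"tx": -0.7, "ty": 0.7, "tz": 0.3, "rx": 0, "ry": 0, "rz": 0}
    - {"tx": -0.54, "ty": 0.48, "tz": 0.5, "rx": 0, "ry": 0, "rz": 0}
    - {"tx": 0, "ty": 0, "tz": 0.6, "rx": 0, "ry": 0, "rz": 0}
    - {"tx": 0, "ty": 0, "tz": 0, "rx": 0, "ry": 0, "rz": 0}
    - {"tx": 0, "ty": 0, "tz": 0, "rx": 0, "ry": 0, "rz": 0}

```text
t: 43.15
tcp_pos: [0.4656, -0.2966, 0.2029]
ee_rot: [-0.0, 0.998, -0.063, 0.0]
ft_force: [-0.2, -0.7, 0.2]
width: 0.0553
gripper_force: 0.0
```

```bash
python3 go.py .4654 -.2966 .088 -97.3
```

```text
t 43.15 p [ 0.466 -0.297  0.203] q [-0.676  0.422  1.563  0.001  1.156  1.02 ] F [-0.197 -0.722  0.219] w 0.05528543795405485
turn first, units [-0.011 -0.005  0.019]
shift units: target frame [-0.005  0.001  2.873]  current frame [-0.007  0.004  2.873]
```

Request:
carry_out:
  rows:
    - {"tx": 0, "ty": 0, "tz": 0.5, "rx": 0, "ry": 0, "rz": 0}
    - {"tx": 0, "ty": 0, "tz": 0.7, "rx": 0, "ry": 0, "rz": 0}
    - {"tx": 0, "ty": 0, "tz": 0.7, "rx": 0, "ry": 0, "rz": 0}
    - {"tx": 0, "ty": 0, "tz": 0.6, "rx": 0, "ry": 0, "rz": 0}
    - {"tx": 0, "ty": 0, "tz": 0.3, "rx": 0, "ry": 0, "rz": 0}
    - {"tx": 0, "ty": 0, "tz": 0.07, "rx": 0, "ry": 0, "rz": 0}
    - {"tx": 0, "ty": 0, "tz": 0, "rx": 0, "ry": 0, "rz": 0}
    - {"tx": 0, "ty": 0, "tz": 0, "rx": 0, "ry": 0, "rz": 0}

```text
t: 43.95
tcp_pos: [0.4661, -0.2969, 0.0888]
ee_rot: [0.0, 0.998, -0.063, 0.001]
ft_force: [-0.4, -0.4, 0.1]
width: 0.0554
gripper_force: 0.0
```

Request:
carry_out:
  rows:
    - {"tx": 0, "ty": 0, "tz": 0, "rx": 0, "ry": 0, "rz": 0}
    - {"tx": 0, "ty": 0, "tz": 0, "rx": 0, "ry": 0, "rz": 0}
    - {"tx": 0, "ty": 0, "tz": 0, "rx": 0, "ry": 0, "rz": 0}
    - {"tx": 0, "ty": 0, "tz": 0, "rx": 0, "ry": 0, "rz": 0}
    - {"tx": 0, "ty": 0, "tz": 0, "rx": 0, "ry": 0, "rz": 0}
    - {"tx": 0, "ty": 0, "tz": 0, "rx": 0, "ry": 0, "rz": 0}
  grip: -0.6

```text
t: 44.55
tcp_pos: [0.4656, -0.2966, 0.0883]
ee_rot: [-0.0, 0.998, -0.064, 0.001]
ft_force: [-0.4, 1.9, 8.7]
width: 0.0191
gripper_force: 58.3
```

Request:
carry_out:
  rows:
    - {"tx": 0, "ty": -0.2, "tz": 0, "rx": 0, "ry": 0, "rz": 0}
    - {"tx": 0, "ty": -0.25, "tz": 0, "rx": 0, "ry": 0, "rz": 0}
    - {"tx": 0, "ty": -0.25, "tz": 0, "rx": 0, "ry": 0, "rz": 0}
    - {"tx": 0, "ty": -0.25, "tz": 0, "rx": 0, "ry": 0, "rz": 0}
    - {"tx": 0, "ty": -0.25, "tz": 0, "rx": 0, "ry": 0, "rz": 0}
    - {"tx": 0, "ty": -0.25, "tz": 0, "rx": 0, "ry": 0, "rz": 0}
    - {"tx": 0, "ty": -0.25, "tz": 0, "rx": 0, "ry": 0, "rz": 0}
    - {"tx": 0, "ty": -0.25, "tz": 0, "rx": 0, "ry": 0, "rz": 0}
    - {"tx": 0, "ty": -0.2, "tz": 0, "rx": 0, "ry": 0, "rz": 0}
    - {"tx": 0, "ty": -0.1, "tz": 0, "rx": 0, "ry": 0, "rz": 0}
    - {"tx": 0, "ty": 0, "tz": 0, "rx": 0, "ry": 0, "rz": 0}
    - {"tx": 0, "ty": 0, "tz": 0, "rx": 0, "ry": 0, "rz": 0}

```text
t: 45.75
tcp_pos: [0.477, -0.2071, 0.0882]
ee_rot: [-0.0, 0.998, -0.063, 0.001]
ft_force: [-0.7, 1.8, 9.5]
width: 0.0192
gripper_force: 58.7
```

```bash
python3 go.py .4768 -.2073 .088 -97.3
```

```text
t 45.75 p [ 0.477 -0.207  0.088] q [-0.525  0.543  1.757  0.001  0.841  1.172] F [-0.712  1.794  9.463] w 0.01921729883413425
turn first, units [-0.007 -0.014  0.004]
shift units: target frame [-0.006  0.006  0.006]  current frame [-0.006  0.006  0.006]
```

Request:
carry_out:
  rows:
    - {"tx": 0, "ty": 0, "tz": 0, "rx": 0, "ry": 0, "rz": 0}
    - {"tx": 0, "ty": 0, "tz": 0, "rx": 0, "ry": 0, "rz": 0}
    - {"tx": 0, "ty": 0, "tz": 0, "rx": 0, "ry": 0, "rz": 0}
    - {"tx": 0, "ty": 0, "tz": -0.4, "rx": 0, "ry": 0, "rz": 0}
    - {"tx": 0, "ty": 0, "tz": -0.8, "rx": 0, "ry": 0, "rz": 0}
    - {"tx": 0, "ty": 0, "tz": -1, "rx": 0, "ry": 0, "rz": 0}
    - {"tx": 0, "ty": 0, "tz": -1, "rx": 0, "ry": 0, "rz": 0}
    - {"tx": 0, "ty": 0, "tz": -1, "rx": 0, "ry": 0, "rz": 0}
    - {"tx": 0, "ty": -0.6, "tz": 0, "rx": 0, "ry": 0, "rz": 0}
    - {"tx": 0, "ty": -1, "tz": 0, "rx": 0, "ry": 0, "rz": 0}
    - {"tx": 0, "ty": -1, "tz": 0, "rx": 0, "ry": 0, "rz": 0}
    - {"tx": 0, "ty": -1, "tz": 0, "rx": 0, "ry": 0, "rz": 0}
    - {"tx": 0, "ty": -1, "tz": 0, "rx": 0, "ry": 0, "rz": 0}
    - {"tx": 0, "ty": -1, "tz": 0, "rx": 0, "ry": 0, "rz": 0}
    - {"tx": 0, "ty": -1, "tz": 0, "rx": 0, "ry": 0, "rz": 0}
    - {"tx": 0, "ty": -1, "tz": 0, "rx": 0, "ry": 0, "rz": 0}
    - {"tx": 0, "ty": -1, "tz": 0, "rx": 0, "ry": 0, "rz": 0}
    - {"tx": 0, "ty": -1, "tz": 0, "rx": 0, "ry": 0, "rz": 0}
    - {"tx": 0, "ty": -1, "tz": 0, "rx": 0, "ry": 0, "rz": 0}
    - {"tx": 0, "ty": -1, "tz": 0, "rx": 0, "ry": 0, "rz": 0}
  grip: 0.3

```text
t: 47.75
tcp_pos: [0.5355, 0.2545, 0.2559]
ee_rot: [-0.0, 0.998, -0.064, 0.0]
ft_force: [0.9, -0.2, 0.5]
width: 0.0553
gripper_force: 0.0
```

Request:
carry_out:
  rows:
    - {"tx": 0, "ty": -0.6, "tz": 0, "rx": 0, "ry": 0, "rz": 0}
    - {"tx": 0, "ty": 0, "tz": 0, "rx": 0, "ry": 0, "rz": 0}
    - {"tx": 0, "ty": 0, "tz": 0, "rx": 0, "ry": 0, "rz": 0}

```text
t: 48.05
tcp_pos: [0.5384, 0.2768, 0.2556]
ee_rot: [-0.0, 0.998, -0.063, 0.0]
ft_force: [0.5, -0.2, -0.5]
width: 0.0554
gripper_force: 0.0
```

```bash
python3 - <<'E'
from h import *
T=cam('top');S=cam('scene');t=T['frame'][:,:,::-1];s=S['frame'][:,:,::-1]
f=lambda i,x,y,w,h,k:cv2.resize(i[y:y+h,x:x+w],None,fx=k,fy=k,interpolation=cv2.INTER_CUBIC)
z=np.zeros((600,800,3),np.uint8)
def put(im,x,y): z[y:y+im.shape[0],x:x+im.shape[1]]=im[:600-y,:800-x]
put(f(t,375,285,100,50,4),0,0); put(f(s,160,190,100,50,4),400,0)
put(f(t,240,130,240,230,1.66)[:400,:400],0,200); put(f(s,150,160,300,225,1.333)[:400,:400],400,200)
cv2.imwrite('pics/fin.png',z)
E
```

```text
(no output)
```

View pics/fin.png

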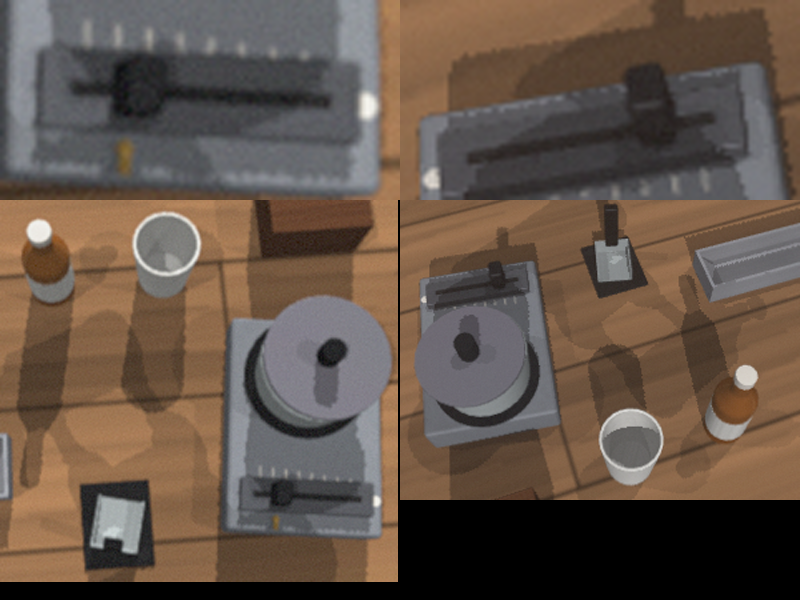

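The picture shows the lid flat on the hopper, the scoop standing on its mat, and the bottle and cup unmoved. The grip is at top px (410.3,306.5) and the brass pointer at (406.3,324); the pointer is hidden behind the grip in the scene view. Next I check the alignment in numbers.

```bash
python3 - <<'E'
from m import *
y=np.array([.126,.992])
def dark(c,H,x,y0,w,h,v):
    m=np.zeros((480,640),np.uint8);m[y0:y0+h,x:x+w]=cv2.inRange(H,(0,0,0),(180,255,v))[y0:y0+h,x:x+w]
    m=cv2.morphologyEx(m,cv2.MORPH_OPEN,np.ones((7,7),np.uint8));k=max(cv2.findContours(m,0,1)[0],key=cv2.contourArea)
    return cv2.boundingRect(k),np.array(cv2.minAreaRect(k)[0])
print(dark(T,HT,385,290,80,25,50))
m=cv2.inRange(HT,(12,100,90),(32,255,255));m[:,:400]=0;m[:,415:]=0;m[:316]=0;m[:,:][330:]=0
v,u=np.nonzero(m);print('brass',len(u),u.mean(),v.mean())
for g in ((410.25,306.5),): 
    for b in ((406.25,324),(u.mean(),v.mean())):
        G=onz(T,g,.112);B=onz(T,b,.065);print('T diff grip-brass along y',y@(G-B)[:2])
E
```

```text
brass [] []
dot [(np.int32(27), array([466.6296, 311.0741]), array([465, 308,   5,   7], dtype=int32))] [(np.int32(14), array([167.6429, 234.4286]), array([166, 232,   4,   5], dtype=int32))]
grip [(np.int32(77), array([406.2338, 307.7922]), array([401, 300,  14,  15], dtype=int32)), (np.int32(36), array([423.4167, 308.1111]), array([414, 306,  21,   4], dtype=int32)), (np.int32(6), array([436.8333, 308.8333]), array([436, 308,   3,   3], dtype=int32)), (np.int32(12), array([446.5833, 309.5   ]), array([443, 309,   8,   2], dtype=int32))] [(np.int32(137), array([222.5328, 219.2628]), array([211, 208,  22,  19], dtype=int32)), (np.int32(19), array([204.0526, 224.6316]), array([199, 223,  11,   4], dtype=int32))]
knob [] []
handle [(np.int32(7), array([291.1429, 314.1429]), array([290, 313,   4,   4], dtype=int32)), (np.int32(6), array([294.3333, 318.6667]), array([293, 317,   3,   4], dtype=int32)), (np.int32(41), array([305.2683, 341.439 ]), array([296, 338,  17,   8], dtype=int32)), (np.int32(7), array([296.4286, 345.8571]), array([295, 344,   3,   5], dtype=int32)), (np.int32(12), 
[... 1070 characters left out ...]
, array([310.3057, 323.3593]), array([294, 307,  34,  33], dtype=int32))] [(np.int32(4031), array([432.4066, 201.9025]), array([372, 170, 125,  66], dtype=int32)), (np.int32(693), array([309.2439, 205.8196]), array([296, 189,  28,  32], dtype=int32)), (np.int32(9036), array([214.7351, 283.0793]), array([162, 206, 108, 139], dtype=int32)), (np.int32(22), array([211.9091, 213.3182]), array([208, 211,   8,   5], dtype=int32)), (np.int32(284), array([181.5634, 221.3627]), array([165, 213,  43,  21], dtype=int32))]
((403, 300, 13, 15), array([409., 307.]))
brass 18 405.6666666666667 323.55555555555554
T diff grip-brass along y 0.0016366555550779063
T diff grip-brass along y 0.00045928674126426454
```

```bash
python3 -c "
from workcell import finish_job; print(finish_job())"
```

```text
the job is handed in; nothing more can be done
None
```

Job handed in, and I have not seen the verdict: the control went fully off first, all five ice balls were scooped into the hopper, the lid is seated flat, the control is level with the brass pointer to within about 2 mm by the top camera, the scoop stands on its mat, and the bottle and cup look untouched.

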